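# Pack up the desktop whiteboard kit

## Task

Pack up after the lesson: the glass of the desktop whiteboard scratches, so do not pick the rulers and stencil up off it, but slide each one out over an end of the board, lift it there by the part that sticks out, and lay it flat in the ruler well of the kit case, one on another. Once the board is bare, take the duster from the case, hold it so that its length lies across the board, and wipe the far half and then the near half, each from the left end to the right end with light, steady pressure; then put the duster back in its bay, felt down. Leave the marker, tweezers and stapler where they lie.

Things in the scene. Friction and masses are not known exactly. Their poses are not given: they have to be found in the camera images.
- board: Desktop whiteboard, fixed: white glass top on a low aluminium body. Top 280 mm (along its y) x 210 mm (its x), upper surface 50 mm above the table; the body under the 6 mm glass is set back 9 mm all round. Friction of rulers on it about 0.6, less than of fingertips. Origin: centre of its underside. Its y points to its left end (seen from the robot), x away from the robot.
- kit_case: Open kit case, fixed, to the right of the board: grey tray 180 mm (x) x 198 mm (y) outside, 4 mm walls 32 mm high, 4 mm floor, with a black and grey insert. Rulers stowed in it may lie up to 5 mm off the well middle line. Origin: centre of its underside. Front part (nearer the robot): the ruler well. Rear part: the duster bay, behind a 4 mm wall 32 mm high.
- ruler_well (a point): Middle of the ruler well's bed, 18 mm above the table; y along, x across. Bed 46 mm wide, 100 mm long, between foam blocks as long as it that rise 14 mm above it. Past each end of the bed is a finger scoop 112 mm wide, 45 mm long, its floor 14 mm below the bed; the end walls, 14 mm above the bed, are 95 mm from the middle. A ruler on the bed reaches 40 mm over each scoop.
- duster_bay (a point): Middle of the floor of the duster bay, 18 mm above the table; the bay is 56 mm wide (x) and 129 mm long (y), its walls rise 14 mm above this floor (12 mm at the two ends).
- ruler_1: Straight varnished wooden ruler, 180 x 36 x 2.5 mm, 20 g, dark marks along one long edge, lying flat on the board. Origin: centre of its underside; y along its length, x across. Too flat to be picked up there; a pressed fingertip drags it. Where it sticks out past the board's end, fingers can straddle it and grip its long edges. It tips off at half out. May be absent.
- ruler_2: Straight varnished wooden ruler, 180 x 36 x 2.5 mm, 20 g, dark marks along one long edge, lying flat on the board. Origin: centre of its underside; y along its length, x across. Too flat to be picked up there; a pressed fingertip drags it. Where it sticks out past the board's end, fingers can straddle it and grip its long edges. It tips off at half out. May be absent.
- ruler_3: Straight varnished wooden ruler, 180 x 36 x 2.5 mm, 20 g, dark marks along one long edge, lying flat on the board. Origin: centre of its underside; y along its length, x across. Too flat to be picked up there; a pressed fingertip drags it. Where it sticks out past the board's end, fingers can straddle it and grip its long edges. It tips off at half out. May be absent.
- ruler_4: Grey plastic circle stencil, 180 x 36 x 2.5 mm, 20 g, five round holes down its middle (solid to the touch), lying flat on the board. Origin: centre of its underside; y along its length, x across. Too flat to be picked up there; a pressed fingertip drags it. Where it sticks out past the board's end, fingers can straddle it and grip its long edges. It tips off at half out. May be absent.
- duster: Board duster, 120 g: wooden back 44 x 116 mm over black foam and a felt pad 48 x 120 mm; 42 mm tall. Starts in the duster bay, felt down. Origin: centre of the felt's underside, unpressed; z up, y along its length. The wood is 15 to 42 mm above the origin. The pad gives up to 6 mm at 1.5 N/mm: with the origin 3 to 4 mm below the board's surface it presses with about 5 N.
- marker: Whiteboard marker, 18 x 128 x 18 mm, loose, lying on the table behind the case. To be left alone.
- tweezers: Steel tweezers, 15 x 126 x 10 mm, loose, lying on the table behind the case and board. To be left alone.
- stapler: Blue stapler, 32 x 125 x 54 mm, loose, on the table to the left of the board. To be left alone.

How it is judged:
By the outcome, as a careful person would: the job done as asked, in the order asked, and still so for the second after the job is handed in, with the robot touching nothing.
Of ruler_1, ruler_2, ruler_3, ruler_4 only 3 to 4 are there at a start; the rules pass over those that are not, and their reading is None.
At some moment in a run one of ruler_1, ruler_2, ruler_3, ruler_4 may be knocked a few centimetres aside while the robot is not near it.
It also fails if it takes over 210 s, if anything falls off the work surface, if the arm or the gripper's body presses on something with over 40 N, if the wrist force passes 120 N, or if a joint passes its speed limit or range.

## Robot

A 6-joint arm with a two-finger parallel gripper is mounted at the origin on a cart in front of the work surface, level with it; the furniture and walls round the work are solid. World frame = base frame: x ahead of the robot, y to its left, z up, the work surface at z = 0. Lengths are in mm, angles in rad, forces in N, time in s.
With the tool pointing down it reaches from about 325 to 775 mm from the base axis. Payload 5.5 kg.
Tool frame: the origin (TCP) lies midway between the tips of the shut fingers; the grasp point (between the pads) lies 19 mm behind it; z points along the fingers, y is the direction in which the jaws open and shut (so a half turn about z gives the same grasp; the last joint's range is limited). The gripper opens to 88 mm and grips with 3 to 60 N. Pads are 20 mm wide; open, the fingers measure 115 mm over their backs; the gripper's body (75 mm by 178 mm) begins 61 mm behind the grasp point.
Start: joints at [1.082, 0.091, 1.231, -0, 1.82, -0.057], TCP at [251.11, 544.941, 222.631] pointing down, gripper open.
Joint ranges: [-2.87, 2.87], [-0.86, 2.18], [0.17, 2.46], [-1.51, 4.65], [0.06, 2.69], [-2.65, 2.65]. Speed limits (rad/s): [2.57, 2.57, 3.01, 3.14, 3.14, 3.14].

## Interface

Orientations are given as a rotation vector (axis times angle).
In Python, from station import robot, eyes gives the robot as it stands. The module is installed in compiled form; this text tells all that it offers.
- The arm moves only by the tool apply_moves, never from a script. Its argument "deltas" is one flat list of numbers, 5 for each row, row after row: the closure in counts, from 0 (fully open) to 255 (shut), then the shift along the tool's x, y, z in mm, then the turn about the tool's z in rad. In form: [jaw, x, y, z, spin, jaw, x, y, z, spin, ...]. A call has 1 to 10 rows; each row is the pose to reach, as a shift and turn from the pose commanded when the call began, along the tool's axes at that moment; what a row does not reach only later rows make up. A row lasts 1/10 s, in which the tool goes at most 50 mm and 8.59 degrees, less where a joint would pass 70% of its speed; a pose out of reach is approached as far as the arm can. A call with a gripper value outside its range is refused whole. The fingers move at their own pace and stop on an object; "grip_force" is the grip in N (left out, the last holds). Time passes only in rows, so rows that repeat a pose let the fingers close. It gives the time, the measured TCP pose, the force and the opening at its end, in the units of the state.
- robot.observe(): the state, without advancing time (a new reading comes with each control period).
- eyes.read_camera(name): name is "side" or "top" or "wrist"; returns a dict with "img" (400x640x3 uint8, red, green, blue), "mtx" (3x3 intrinsics, pixels), "extrinsics" (4x4, takes a point from camera to world coordinates). Camera axes: x right, y up, looking along -z (the intrinsics and any distortion apply to the point x, -y, -z); pixel columns grow to the right and rows downward; lengths in mm; the calibration is good to about 2 mm. A picture is of the moment at which its call begins. There is no depth.
- robot.close_job(): hands the job in, once; it reports no verdict.
The state is a dict: "t": time; "qpos": joint angles; "joint_vel": joint speeds; "joint_efforts": joint torques, N m; "tool_pos": TCP position; "tcp_rot": TCP orientation; "force": force on the tool from outside, world axes, zero at the start; "ft_torque": the same for the moment, N m; "grip_width": finger opening in mm.
Only numpy, scipy, OpenCV 4.12 (cv2) and the standard library are available. Lean on these libraries where they do the work, as an engineer would, in place of code of your own. Each camera call takes 0.05 s, during which the arm holds its last target.

## Working session

There is one attempt and no reset: what is moved stays moved. The work goes in short steps, Python scripts to look and compute and a tool call to move; the robot and the scene stay as the last step left them, time stands still between calls to the robot, and variables do not carry over. Pictures are saved under pics/ and viewed, and the job is handed in when it is done.

Besides the shell and the picture viewer there is one more tool, called after "Call:" in YAML: its name, and indented under it one key for each argument. apply_moves: Moves the arm, as the interface text tells. Its arguments: {"type":"object","properties":{"deltas":{"type":"array","items":{"type":"number"}},"grip_force":{"type":"number"}},"required":["deltas"]}

```bash
ls; mkdir -p pics; python3 - <<'E'
from station import robot, eyes
import cv2
print(robot.observe())
for n in ("top","side","wrist"):
    r=eyes.read_camera(n); cv2.imwrite(f"pics/{n}0.png",r["img"][...,::-1]); print(n,r["mtx"],r["extrinsics"],r.keys())
E
```

```text
pics
{'t': 0.0, 'qpos': array([ 1.08230402e+00,  9.18671441e-02,  1.23186011e+00, -1.60149818e-05,
        1.81979179e+00, -5.66844835e-02]), 'joint_vel': array([-2.37006873e-04,  6.21382657e-05, -1.25731792e-03,  1.31916539e-03,
        4.05204102e-04, -2.06211545e-03]), 'joint_efforts': array([ 1.16578399e-04, -4.46439636e+01, -4.06449437e+01,  6.97711366e-02,
        2.92418338e-02, -1.25191773e-04]), 'tool_pos': array([250.97039679, 544.67188842, 221.51647069]), 'tcp_rot': array([-6.72922622e-01, -3.06816012e+00,  2.92034391e-03]), 'force': array([-0.51681078,  0.08126997, -0.05482601]), 'ft_torque': array([-0.01695284,  0.03125896, -0.00187007]), 'grip_width': 87.46329561501305}
top [[488.73467804   0.         319.58690001]
 [  0.         488.73467804 191.76075267]
 [  0.           0.           1.        ]] [[-3.29645484e-02  9.75206609e-01 -2.18827347e-01  2.89368182e+02]
 [-9.99438350e-01 -3.34844238e-02  1.33348253e-03  5.22086495e+01]
 [-6.02688665e-03  2.18748400e-01  9.75762683e-01  1.16343018e+03]
 [ 0.00000000e+00  0.00000000e+00  0.00000000e+00  1.00000000e+00]] dict_ke
[... 215 characters left out ...]
 4.32241174e+02]
 [-1.16995108e-01  5.54616788e-01 -8.23840011e-01 -7.17396024e+02]
 [ 2.89882149e-03  8.29724036e-01  5.58166302e-01  5.66013504e+02]
 [ 0.00000000e+00  0.00000000e+00  0.00000000e+00  1.00000000e+00]] dict_keys(['img', 'mtx', 'extrinsics'])
wrist [[322.24347874   0.         318.39917666]
 [  0.         322.24347874 204.2000171 ]
 [  0.           0.           1.        ]] [[ 4.19722048e-01 -8.78429010e-01 -2.28464169e-01  1.88377193e+02]
 [ 9.07651945e-01  4.05885758e-01  1.06886381e-01  5.72222235e+02]
 [-1.16174580e-03 -2.52228518e-01  9.67667001e-01  3.82412787e+02]
 [ 0.00000000e+00  0.00000000e+00  0.00000000e+00  1.00000000e+00]] dict_keys(['img', 'mtx', 'extrinsics'])
```

View pics/top0.png

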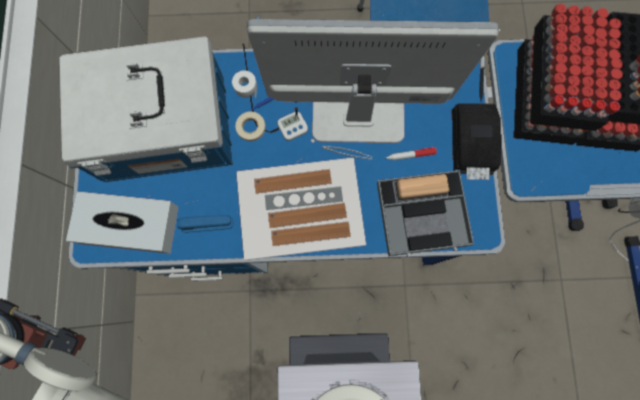

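View pics/side0.png

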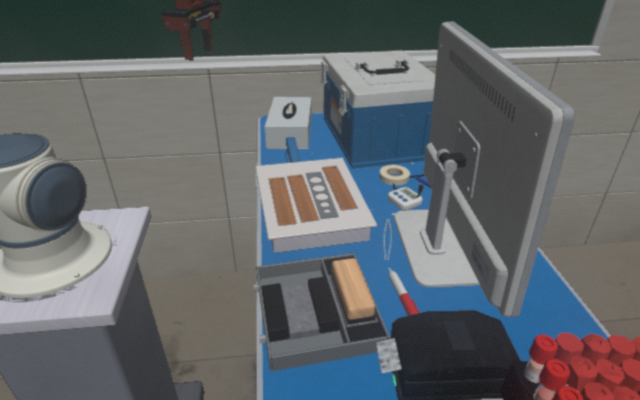

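View pics/wrist0.png

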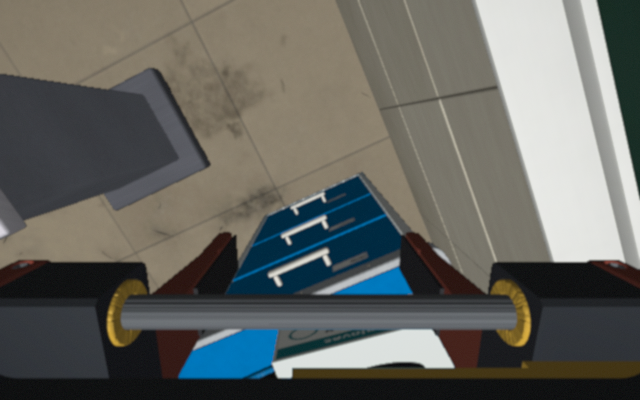

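```bash
cat > h.py <<'E'
import numpy as np, cv2
from station import robot, eyes
def snap(n,name=None):
    r=eyes.read_camera(n); im=np.ascontiguousarray(r["img"][...,::-1])
    if name: cv2.imwrite(f"pics/{name}.png",im)
    return im,r["mtx"],r["extrinsics"]
def proj(P,K,E):
    P=np.atleast_2d(np.array(P,float)); c=(P-E[:3,3])@E[:3,:3]
    return np.c_[K[0,0]*c[:,0]/-c[:,2]+K[0,2], K[1,1]*-c[:,1]/-c[:,2]+K[1,2]]
def back(uv,z,K,E):
    uv=np.atleast_2d(np.array(uv,float))
    d=np.c_[(uv[:,0]-K[0,2])/K[0,0],-(uv[:,1]-K[1,2])/K[1,1],-np.ones(len(uv))]@E[:3,:3].T
    t=(z-E[2,3])/d[:,2]; return E[:3,3]+d*t[:,None]
def crop(im,u0,u1,v0,v1,s,name):
    c=cv2.resize(im[v0:v1,u0:u1],None,fx=s,fy=s,interpolation=cv2.INTER_CUBIC); cv2.imwrite(f"pics/{name}.png",c)
def rect(im,K,E,z,x0,x1,y0,y1,s):
    # rectified plane view: image right = -y, up = +x ; s px/mm
    W=int((y1-y0)*s);H=int((x1-x0)*s)
    src=proj([[x1,y1,z],[x1,y0,z],[x0,y0,z],[x0,y1,z]],K,E).astype(np.float32)
    M=cv2.getPerspectiveTransform(src,np.float32([[0,0],[W,0],[W,H],[0,H]]))
    return cv2.warpPerspective(im,M,(W,H),flags=cv2.INTER_CUBIC)
E
python3 - <<'E'
from h import *
im,K,E=snap("top")
print("board corners approx",back([[237,170],[355,159],[366,246],[245,257]],50,K,E).round(1))
print("case",back([[379,179],[461,171],[473,244],[386,254]],32,K,E).round(1))
r=rect(im,K,E,50,260,520,-80,240,2.5); cv2.imwrite("pics/rb.png",r)
r=rect(im,K,E,32,260,500,-320,-70,3); cv2.imwrite("pics/rc.png",r)
E
```

```text
board corners approx [[598.4 243.8  50. ]
 [615.7 -35.8  50. ]
 [409.  -50.8  50. ]
 [393.3 224.8  50. ]]
case [[ 569.4  -92.    32. ]
 [ 582.3 -288.9   32. ]
 [ 407.2 -299.8   32. ]
 [ 390.9  -97.5   32. ]]
```

```bash
python3 - <<'E'
from h import *
im,K,E=snap("top")
r=rect(im,K,E,50,370,640,-70,260,2.4); cv2.imwrite("pics/rb.png",r)
r=rect(im,K,E,32,370,620,-320,-70,3); r=cv2.resize(r,(600,600)); cv2.imwrite("pics/rc.png",r)
# colours
hsv=cv2.cvtColor(im,cv2.COLOR_BGR2HSV)
for p in [(292,181),(305,198),(307,216),(310,235),(250,200),(275,200)]: print(p,hsv[p[1],p[0]],im[p[1],p[0]])
sub=np.zeros(im.shape[:2],np.uint8); sub[150:265,230:375]=1
wood=((hsv[...,0]<15)&(hsv[...,1]>80)&(sub>0)).astype(np.uint8)
n,l,st,_=cv2.connectedComponentsWithStats(wood)
for i in range(1,n):
    if st[i,4]<80: continue
    v,u=np.nonzero(l==i); P=back(np.c_[u,v],52.5,K,E)[:,:2]
    print(st[i],cv2.minAreaRect(P.astype(np.float32)),P.mean(0))
white=((hsv[...,1]<40)&(hsv[...,2]>180)&(sub>0)).astype(np.uint8)
n,l,st,_=cv2.connectedComponentsWithStats(white)
i=1+np.argmax(st[1:,4]); v,u=np.nonzero(l==i); P=back(np.c_[u,v],50,K,E)[:,:2]
print(cv2.minAreaRect(P.astype(np.float32)))
E
```

```text
(292, 181) [ 13 127 131] [ 66  94 131]
(305, 198) [ 30   5 196] [192 196 196]
(307, 216) [ 13 127 131] [ 66  95 131]
(310, 235) [ 13 126 132] [ 67  95 132]
(250, 200) [ 30   5 197] [193 197 197]
(275, 200) [ 30   5 196] [192 196 196]
[255 170  76  23 979] ((566.8382568359375, 113.47388458251953), (31.59658432006836, 175.79605102539062), 5.83778190612793) [566.70673516 112.91465981]
[ 269  204   77   23 1031] ((484.5445251464844, 81.6805419921875), (31.835330963134766, 175.93905639648438), 5.948272705078125) [484.47675157  81.21918999]
[ 272  223   78   22 1057] ((441.88623046875, 74.99028778076172), (31.808019638061523, 175.8767852783203), 4.931485652923584) [441.78377405  74.59902354]
((503.9505310058594, 97.80113220214844), (205.42115783691406, 276.5319519042969), 5.08186149597168)
```

View pics/rb.png

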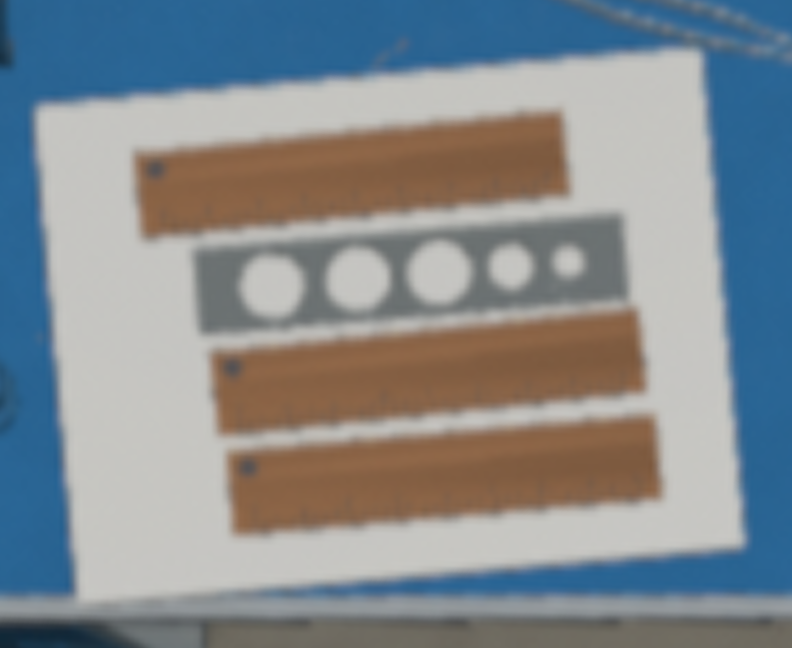

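View pics/rc.png

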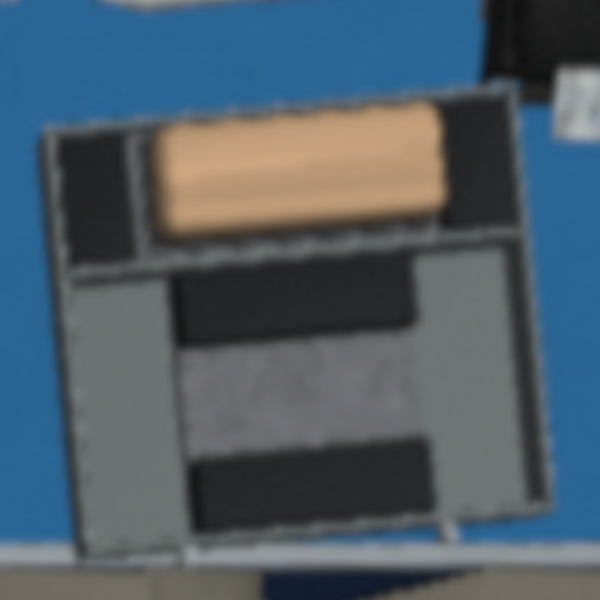

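```bash
python3 - <<'E'
from h import *
im,K,E=snap("top"); im2,K2,E2=snap("side")
crop(im,230,510,10,180,2.8,"t1"); crop(im2,370,600,10,330,1.8,"s1")
from scipy.spatial.transform import Rotation as R
o=robot.observe(); print(o["tool_pos"],R.from_rotvec(o["tcp_rot"]).as_matrix().round(3), o["force"])
E
```

```text
[251.06380606 544.86571461 222.36927144] [[-0.908  0.418 -0.   ]
 [ 0.418  0.908 -0.   ]
 [ 0.    -0.    -1.   ]] [ 0.22484164 -0.65580069 -0.05110452]
```

View pics/t1.png

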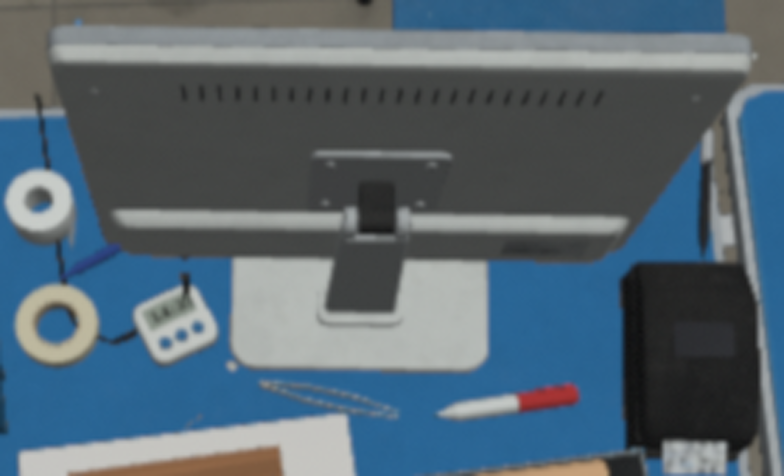

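View pics/s1.png

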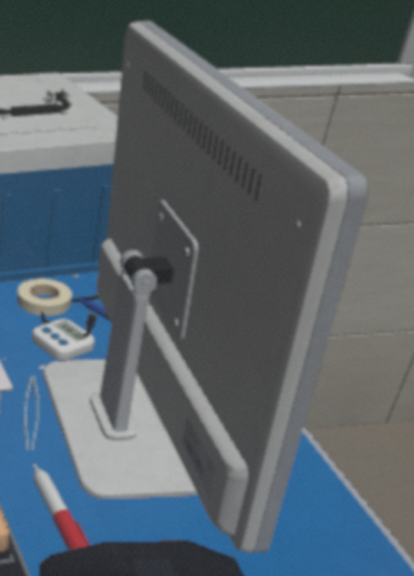

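```bash
cat >> h.py <<'E'
def tri(a,b,A,B):
    (K,E),(K2,E2)=A,B
    d1=back(a,0,K,E)[0]-E[:3,3]; d2=back(b,0,K2,E2)[0]-E2[:3,3]
    s=np.linalg.lstsq(np.c_[d1,-d2],E2[:3,3]-E[:3,3],rcond=None)[0]
    p,q=E[:3,3]+s[0]*d1,E2[:3,3]+s[1]*d2; return (p+q)/2,np.linalg.norm(p-q)
E
python3 - <<'E'
from h import *
im,K,E=snap("top"); im2,K2,E2=snap("side")
A,B=(K,E),(K2,E2)
print("joint",tri((364,85),(450,166),A,B))
print("bar right end bottom",tri((230+620/2.8,10+238/2.8),(370+225/1.8,10+530/1.8),A,B))
print("top right corner",tri((497,32),(573,110),A,B))
print("base front edge",back([[313,140],[405,142]],5,K,E))
print("tweezers",back([[322,148],[372,157]],5,K,E), "box",tri((455,168),(390,338),A,B))
# duster top
print(back([[370+0,0]],60,K,E))
hsv=cv2.cvtColor(im,cv2.COLOR_BGR2HSV)
m=((hsv[...,0]<20)&(hsv[...,1]>60)&(hsv[...,2]>140)).astype(np.uint8); m[:, :385]=0;m[:, 465:]=0;m[:165]=0;m[205:]=0
v,u=np.nonzero(m);P=back(np.c_[u,v],60,K,E)[:,:2];print("duster",len(v),cv2.minAreaRect(P.astype(np.float32)))
# stencil
m=((hsv[...,2]<150)&(hsv[...,1]<60)).astype(np.uint8); m[:, :258]=0;m[:, 350:]=0;m[:180]=0;m[215:]=0
n,l,st,_=cv2.connectedComponentsWithStats(m);i=1+np.argmax(st[1:,4]); v,u=np.nonzero(l==i)
P=back(np.c_[u,v],52.5,K,E)[:,:2];print("stencil",st[i],cv2.minAreaRect(P.astype(np.float32)))
E
```

```text
joint (array([739.41586728, -52.30843651, 182.36159389]), np.float64(5.663952438522813))
bar right end bottom (array([ 753.97131021, -271.34617047,   67.56826959]), np.float64(15.247480667489743))
top right corner (array([ 756.03462071, -279.25179313,  371.91258743]), np.float64(14.11663883717317))
base front edge [[ 681.6517267    62.65582531    5.        ]
 [ 668.44375399 -165.52043234    5.        ]]
tweezers [[660.06290961  40.98264322   5.        ]
 [632.55394035 -81.49234734   5.        ]] box (array([ 590.61578684, -278.29127749,   20.94920695]), np.float64(4.983909375428571))
[[1030.38655641  -93.45704326   60.        ]]
duster 835 ((544.4244384765625, -189.58580017089844), (41.55225372314453, 112.12894439697266), 5.122860431671143)
stencil [265 187  78  23 781] ((525.046142578125, 88.75997161865234), (35.99159240722656, 178.67306518554688), 4.6843791007995605)
```

```bash
cat >> h.py <<'E'
from scipy.spatial.transform import Rotation as Rn
def st():
    o=robot.observe(); R=Rn.from_rotvec(o["tcp_rot"]).as_matrix()
    psi=np.arctan2(R[1,1],R[0,1]); return o,R,psi
def plan(x=None,y=None,z=None,psi=None):
    o,R,p=st(); c=o["tool_pos"]; t=np.array([c[i] if v is None else v for i,v in enumerate((x,y,z))])
    d=R.T@(t-c); s=0 if psi is None else -((psi-p+np.pi)%(2*np.pi)-np.pi)
    print("t",round(o["t"],2),"at",c.round(1),"psi",round(p,3),"F",o["force"].round(1),"w",round(o["grip_width"],1),"q6",round(o["qpos"][5],2)," -> d",d.round(1),"spin",round(s,3))
E
python3 -c "
from h import *
plan(441.8,74.6,120,.092)"
```

```text
t 0.45 at [251.1 544.9 222.5] psi 1.139 F [-0.4 -0.   0. ] w 87.9 q6 -0.06  -> d [-370.  -347.4  102.6] spin 1.047
```

Call:
apply_moves:
  deltas: [255,-370,-347,60,1.047,255,-370,-347,60,1.047,255,-370,-347,60,1.047,255,-370,-347,60,1.047,255,-370,-347,60,1.047,255,-370,-347,60,1.047,255,-370,-347,60,1.047,255,-370,-347,60,1.047,255,-370,-347,60,1.047,255,-370,-347,60,1.047]
  grip_force: 20

```text
t: 1.45
tool_pos: [438.3, 82.9, 164.1]
tcp_rot: [2.116, 2.321, 0.002]
force: [0.2, 0.3, -0.3]
grip_width: 11.2
```

```bash
python3 -c "
from h import *
plan(441.8,74.6,60,.092)"
```

```text
t 1.45 at [438.3  82.9 164.1] psi 0.092 F [ 0.2  0.3 -0.3] w 11.2 q6 0.02  -> d [ -8.6   2.6 104.1] spin 0.0
```

Call:
apply_moves:
  deltas: [255,0,0,40,0,255,0,0,75,0,255,0,0,95,0,255,0,0,95,0,255,0,0,95,0]

```text
t: 1.95
tool_pos: [438.0, 84.9, 69.6]
tcp_rot: [2.117, 2.321, 0.0]
force: [0.0, 0.1, -0.5]
grip_width: 0.4
```

```bash
python3 -c "
from h import *
plan(441.8,74.6,54,.092)
im,K,E=snap('top','top1');snap('wrist','w1')
crop(im,220,490,120,280,2.8,'t2')"
```

```text
t 1.95 at [438.   84.9  69.6] psi 0.092 F [ 0.   0.1 -0.5] w 0.4 q6 0.02  -> d [-10.6   2.8  15.6] spin 0.0
```

View pics/t2.png

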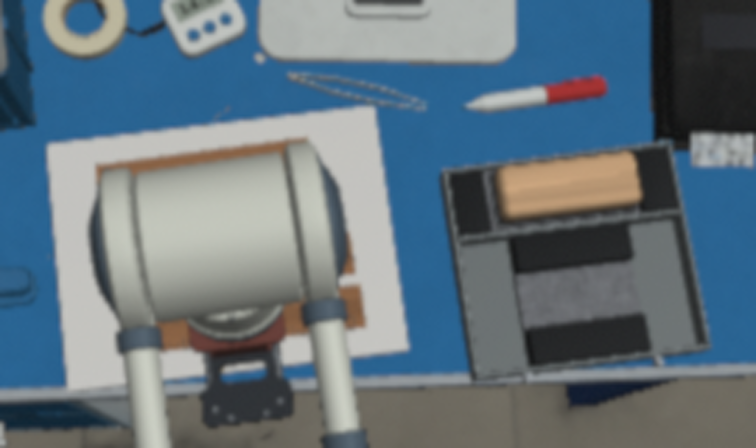

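View pics/w1.png

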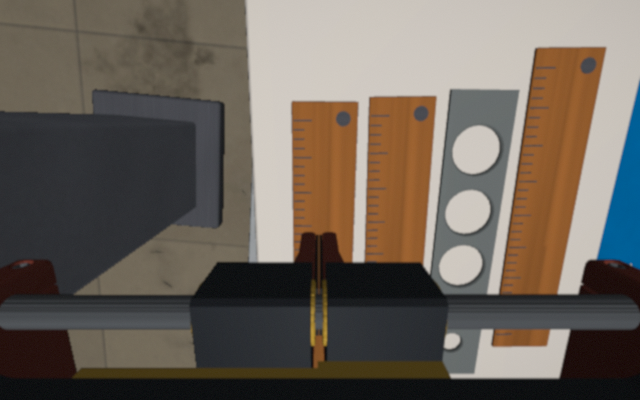

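Call:
apply_moves:
  deltas: [255,-10.6,2.8,10,0,255,-10.6,2.8,14,0,255,-10.6,2.8,15.5,0,255,-10.6,2.8,16.5,0,255,-10.6,2.8,17,0,255,-10.6,2.8,17,0]

```text
t: 2.65
tool_pos: [441.6, 74.3, 52.8]
tcp_rot: [2.117, 2.321, -0.001]
force: [-3.8, -1.9, 5.9]
grip_width: 0.3
```

Call:
apply_moves:
  deltas: [255,-5,0,0.3,0,255,-14,0,0.3,0,255,-24,0,0.3,0,255,-34,0,0.3,0,255,-45,0,0.3,0,255,-56,0,0.3,0,255,-67,0,0.3,0,255,-78,0,0.3,0,255,-87,0,0.3,0,255,-92,0,0.3,0]

```text
t: 3.65
tool_pos: [450.9, -17.1, 52.8]
tcp_rot: [2.117, 2.32, 0.004]
force: [-0.6, 4.0, 5.7]
grip_width: 0.1
```

```bash
python3 -c "
from h import *
plan(441.8,74.6,54,.092)
im,K,E=snap('top','top2');im2,_,_=snap('side');snap('wrist','w2')
crop(im,220,490,120,280,2.8,'t2b');crop(im2,230,440,120,360,2.5,'s2')"
```

```text
t 3.65 at [450.9 -17.1  52.8] psi 0.092 F [-0.6  4.   5.7] w 0.1 q6 -0.21  -> d [92.2 -0.6 -1.1] spin -0.0
```

View pics/t2b.png

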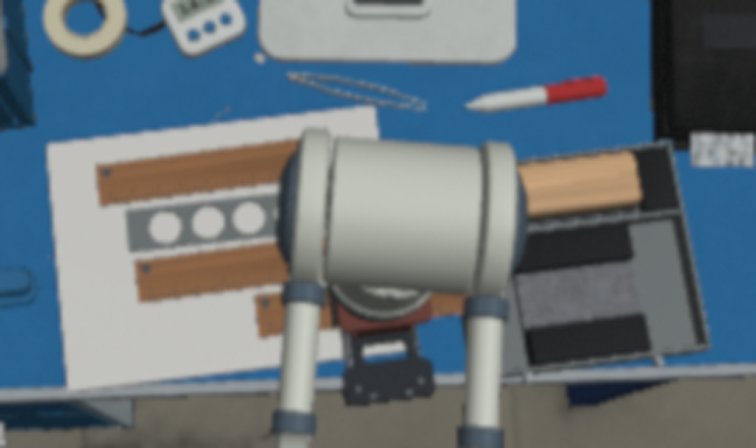

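View pics/s2.png

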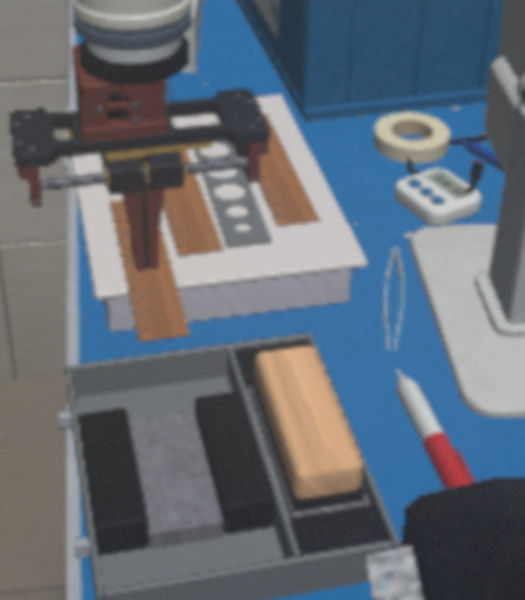

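View pics/w2.png

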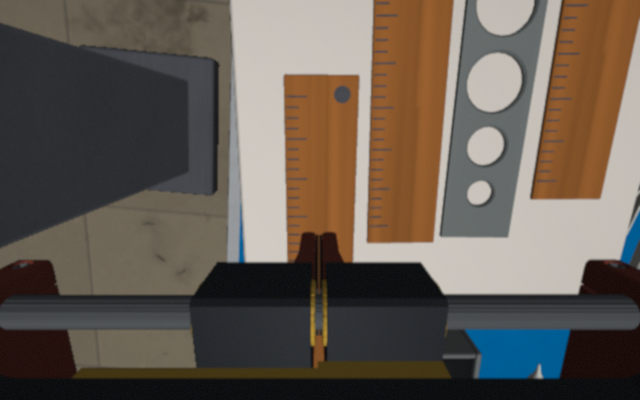

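Call:
apply_moves:
  deltas: [90,0,0,-15,0,90,0,0,-30,0,90,-35,0,-30,0,90,-70,0,-30,0,90,-70,0,-30,0,90,-70,0,-20,0,90,-70,0,-5,0,90,-70,0,6,0,90,-70,0,11.5,0,90,-70,0,11.5,0]

```text
t: 4.8
tool_pos: [455.6, -85.9, 38.4]
tcp_rot: [-2.114, -2.32, 0.002]
force: [-0.0, 1.0, 0.4]
grip_width: 56.9
```

```bash
python3 -c "
from h import *
plan(None,None,41,.092)
im2,_,_=snap('side');snap('wrist','w3')
crop(im2,230,440,120,360,2.5,'s3')"
```

```text
t 4.8 at [455.6 -85.9  38.4] psi 0.093 F [-0.   1.   0.4] w 56.9 q6 -0.35  -> d [ 0.  -0.  -2.6] spin 0.001
```

View pics/s3.png

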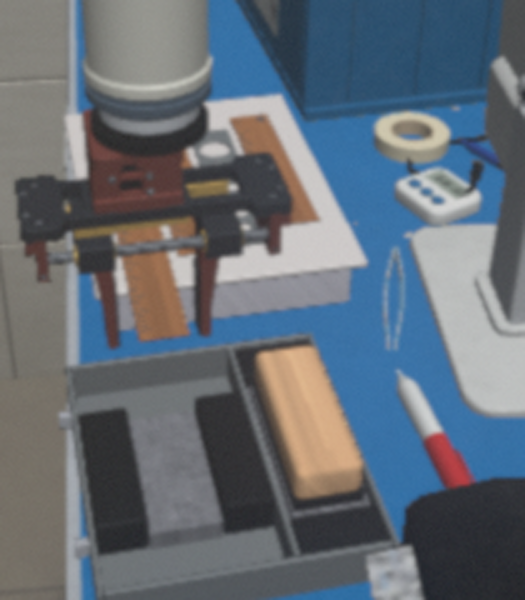

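View pics/w3.png

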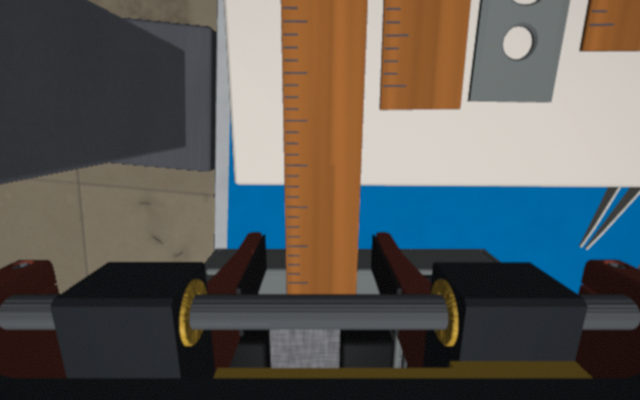

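Call:
apply_moves:
  deltas: [255,0,0,-3,0,255,0,0,-3,0,255,0,0,-3,0,255,0,0,-3,0,255,0,0,-3,0,255,0,0,-3,0]
  grip_force: 20

```text
t: 5.5
tool_pos: [456.8, -86.8, 43.4]
tcp_rot: [2.117, 2.321, 0.001]
force: [0.3, -0.5, 0.3]
grip_width: 35.5
```

```bash
python3 -c "
from h import *
plan(None,None,41,.092)"
```

```text
t 5.5 at [456.8 -86.8  43.4] psi 0.092 F [ 0.3 -0.5  0.3] w 35.5 q6 -0.35  -> d [ 0.  -0.   2.4] spin -0.0
```

Call:
apply_moves:
  deltas: [255,0,0,-8,0,255,0,0,-20,0,255,0,0,-35,0,255,-20,0,-45,0,255,-50,0,-45,0,255,-80,0,-45,0,255,-110,0,-45,0,255,-140,0,-45,0,255,-160,0,-45,0,255,-170,0,-45,0]

```text
t: 6.5
tool_pos: [472.4, -257.8, 89.4]
tcp_rot: [2.118, 2.319, -0.0]
force: [-0.9, -0.3, 0.2]
grip_width: 35.6
```

```bash
python3 -c "
from h import *
im,K,E=snap('top','top3')
im2,_,_=snap('side');snap('wrist','w4')
plan(463,-266.7,41,.095)
crop(im2,210,440,150,390,2.5,'s4');crop(im,220,490,120,280,2.8,'t4')"
```

```text
t 6.65 at [ 472.3 -256.    88.7] psi 0.091 F [-0.4  0.6  0.7] w 35.4 q6 -0.65  -> d [ -9.8 -10.2  47.7] spin -0.004
```

View pics/s4.png

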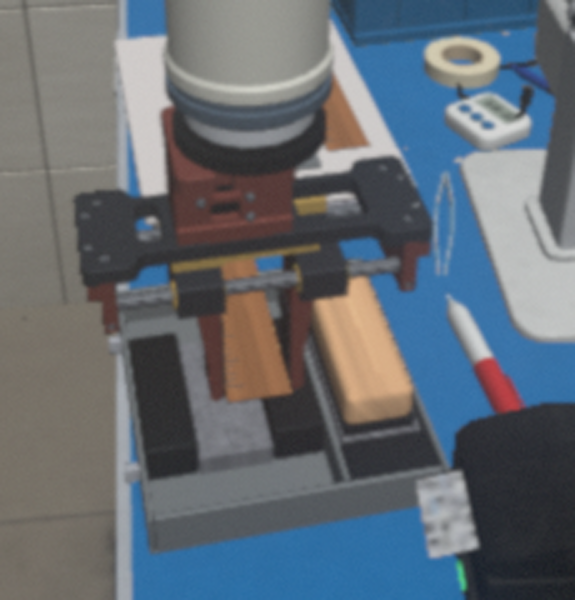

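View pics/t4.png

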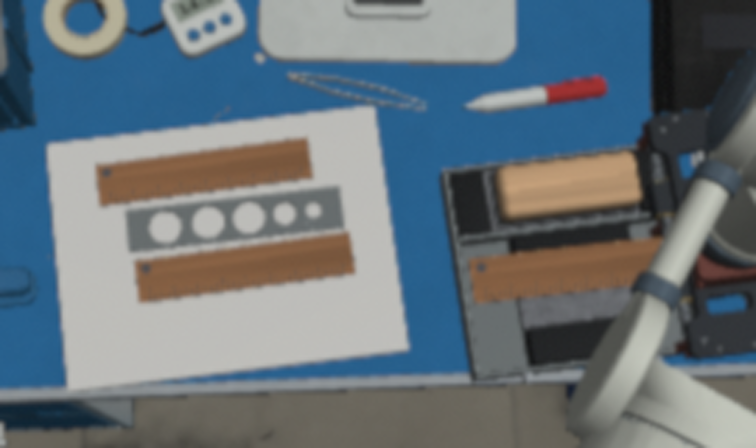

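View pics/w4.png

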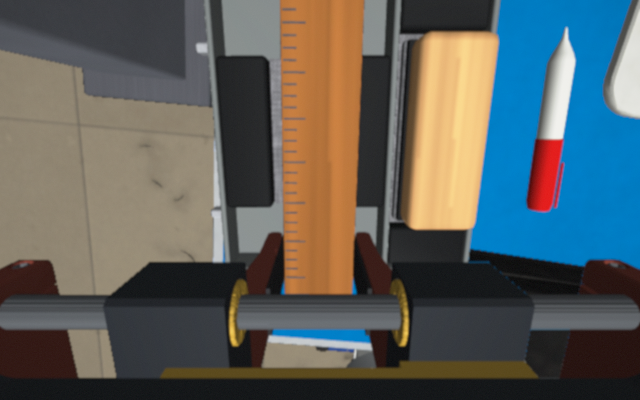

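Call:
apply_moves:
  deltas: [255,-4,-5,10,-0.004,255,-10,-10,28,-0.004,255,-10,-10,40,-0.004,255,-10,-10,45,-0.004,255,-10,-10,45,-0.004,255,-10,-10,45,-0.004]

```text
t: 7.25
tool_pos: [463.5, -266.6, 43.5]
tcp_rot: [2.111, 2.326, 0.0]
force: [-0.0, -0.1, -0.4]
grip_width: 35.4
```

```bash
python3 -c "
from h import *
im,K,E=snap('top','top5')
im2,_,_=snap('side');snap('wrist','w5')
plan(463,-266.7,12,.095)
crop(im2,210,440,150,390,2.5,'s5');crop(im,350,490,150,270,5,'t5')"
```

```text
t 7.4 at [ 463.6 -267.    44. ] psi 0.096 F [-0.1 -0.6 -0.1] w 35.5 q6 -0.68  -> d [ 0.4 -0.6 32. ] spin 0.001
```

View pics/s5.png

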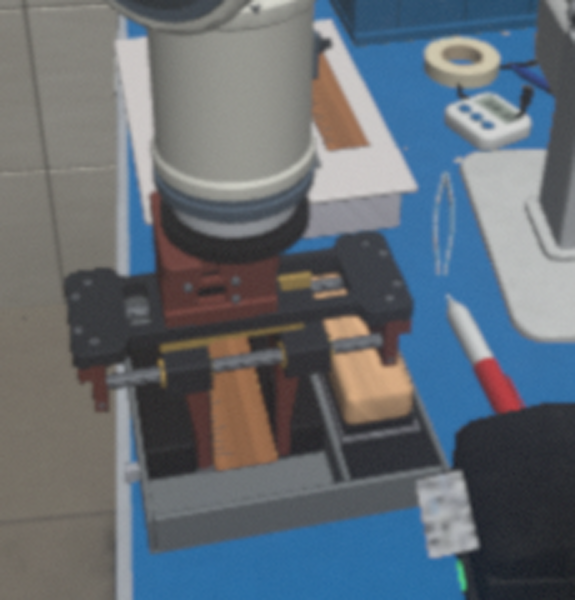

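View pics/t5.png

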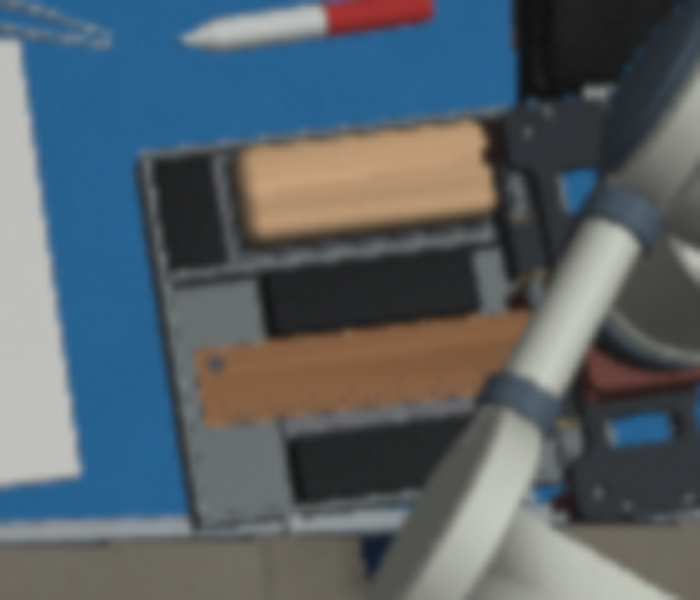

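View pics/w5.png

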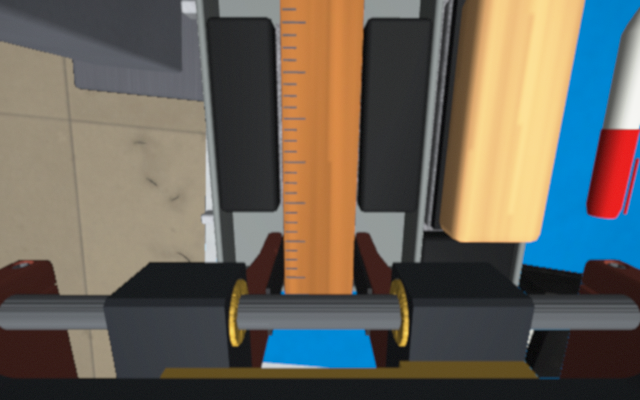

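```bash
python3 -c "
from h import *
im,K,E=snap('top')
print(back([(350+202/5,150+388/5)],52,K,E), 'wall outer', back([(350+138/5,150+157/5),(350+195/5,150+528/5)],32,K,E))
"
```

```text
[[ 448.95849739 -108.66792314   52.        ]] wall outer [[ 563.64287895  -88.28544082   32.        ]
 [ 387.02695788 -104.14211139   32.        ]]
```

Call:
apply_moves:
  deltas: [255,0,-0.5,12,0,255,0,-0.5,22,0,255,0,-0.5,28,0,255,0,-0.5,31,0,255,0,-0.5,32,0,255,0,-0.5,32,0]

```text
t: 8.05
tool_pos: [462.5, -266.8, 11.4]
tcp_rot: [-2.112, -2.325, -0.0]
force: [-1.0, 0.8, 2.9]
grip_width: 35.4
```

```bash
python3 -c "
from h import *
plan(463,-266.7,12,.095)
snap('wrist','w6')"
```

```text
t 8.05 at [ 462.5 -266.8   11.4] psi 0.096 F [-1.   0.8  2.9] w 35.4 q6 -0.68  -> d [ 0.   0.5 -0.6] spin 0.001
```

View pics/w6.png

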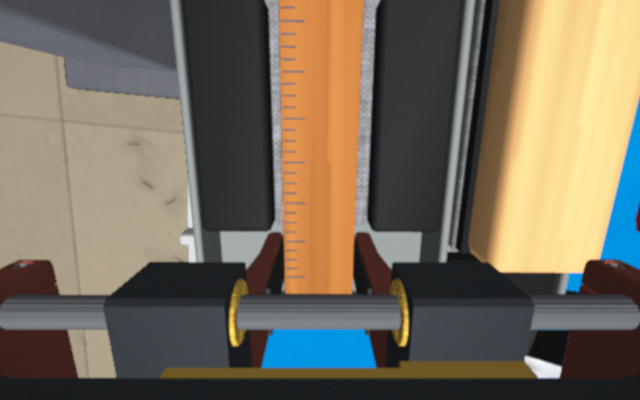

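Call:
apply_moves:
  deltas: [90,0,0,0,0,90,0,0,0,0,90,0,0,0,0,90,0,0,-15,0,90,0,0,-40,0,90,0,0,-75,0,255,45,0,-75,0,255,95,3,-75,0,255,140,5,-75,0,255,140,5,-75,0]

```text
t: 9.1
tool_pos: [454.4, -123.1, 87.6]
tcp_rot: [2.106, 2.33, 0.003]
force: [0.4, -0.4, -0.2]
grip_width: 28.0
```

```bash
cat > find.py <<'E'
from h import *
def objs(im,K,E,out=None):
    hsv=cv2.cvtColor(im,cv2.COLOR_BGR2HSV); sub=np.zeros(im.shape[:2],np.uint8)
    poly=proj([[620,250,50],[635,-120,50],[400,-130,50],[385,235,50]],K,E).astype(np.int32)
    cv2.fillPoly(sub,[poly],1)
    wood=((hsv[...,0]<15)&(hsv[...,1]>80)&(sub>0)).astype(np.uint8)
    sten=((hsv[...,2]<150)&(hsv[...,2]>70)&(hsv[...,1]<60)&(sub>0)).astype(np.uint8)
    for nm,m in(("wood",wood),("sten",sten)):
        n,l,st,_=cv2.connectedComponentsWithStats(m)
        for i in range(1,n):
            if st[i,4]<300: continue
            v,u=np.nonzero(l==i); P=back(np.c_[u,v],52.5,K,E)[:,:2]
            (c,s,a)=cv2.minAreaRect(P.astype(np.float32)); print(nm,st[i],np.round(c,1),np.round(s,1),round(a,2))
if __name__=="__main__":
    import sys
    im,K,E=snap('top','topf'); objs(im,K,E); plan(); crop(im,220,490,120,280,2.8,'tf')
    im2,_,_=snap('side'); crop(im2,210,440,130,390,2.3,'sf')
E
python3 find.py
```

```text
wood [255 170  76  23 981] [566.9 113.5] [ 31.8 175.8] 5.84
wood [ 269  204   77   23 1031] [484.6  81.6] [ 31.8 176.1] 5.95
sten [375 181  26  70 485] [ 476.7 -106.5] [ 56.4 161.8] 84.05
sten [265 187  78  23 830] [525.2  88.8] [ 36.4 179.4] 4.68
t 9.15 at [ 454.6 -125.3   87.6] psi 0.1 F [ 0.6 -0.1  0.3] w 24.5 q6 -0.44  -> d [0. 0. 0.] spin 0
```

View pics/tf.png

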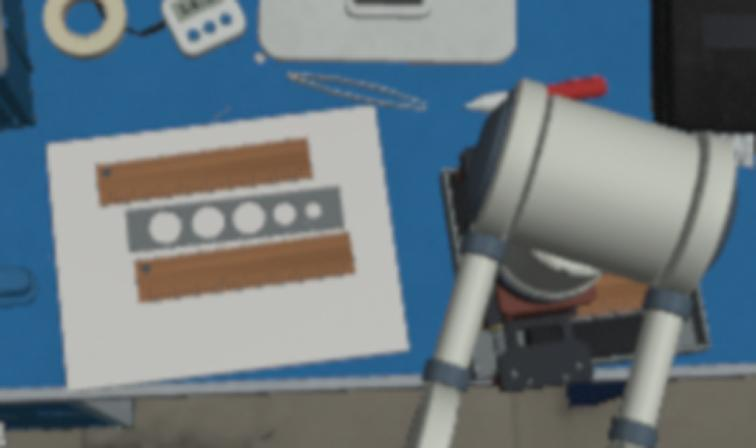

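View pics/sf.png

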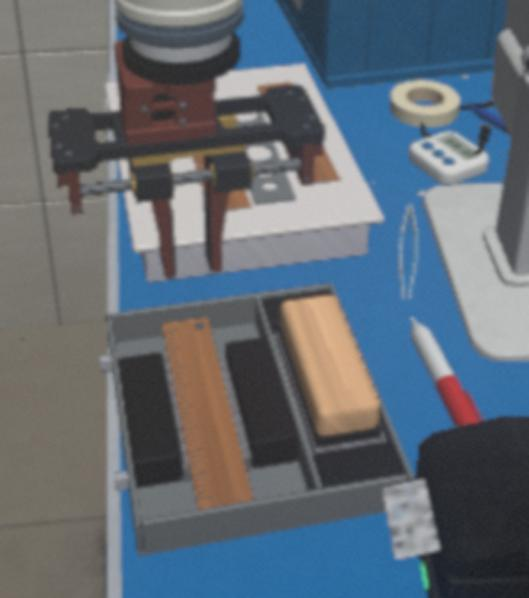

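```bash
python3 -c "
from h import *
plan(484.6,81.4,55,.095)"
```

```text
t 9.2 at [ 454.6 -126.8   87.3] psi 0.098 F [-1.3 -0.6  0.1] w 20.4 q6 -0.44  -> d [204.3  50.2  32.1] spin 0.003
```

Call:
apply_moves:
  deltas: [255,45,12,0,0.003,255,90,24,0,0.003,255,135,36,0,0.003,255,180,48,0,0.003,255,200,50,10,0.003,255,205,50,22,0.003,255,205,50,27,0.003,255,205,50,30,0.003,255,205,50,30,0.003]

```text
t: 10.1
tool_pos: [484.2, 80.1, 55.6]
tcp_rot: [-2.118, -2.32, 0.002]
force: [-0.3, 0.4, 0.4]
grip_width: 0.4
```

```bash
python3 -c "
from h import *
plan(484.6,81.4,52.5,.095)
snap('wrist','w7')"
```

```text
t 10.1 at [484.2  80.1  55.6] psi 0.091 F [-0.3  0.4  0.4] w 0.4 q6 0.0  -> d [1.3 0.5 3.1] spin -0.004
```

View pics/w7.png

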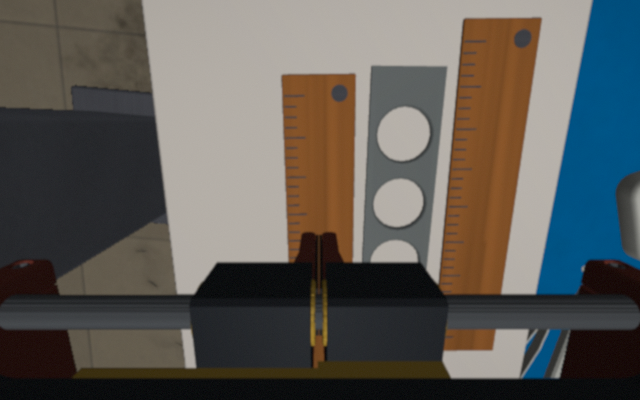

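Call:
apply_moves:
  deltas: [255,0,0,3,0,255,0,0,4.2,0,255,0,0,5,0,255,-5,0,5,0,255,-15,0,5,0,255,-26,0,5,0,255,-38,0,5,0,255,-50,0,5,0,255,-62,0,5,0,255,-74,0,5,0]

```text
t: 11.15
tool_pos: [492.2, 8.4, 52.8]
tcp_rot: [2.114, 2.322, 0.005]
force: [-0.5, 4.1, 5.5]
grip_width: 0.5
```

Call:
apply_moves:
  deltas: [255,-10,0,0,0,255,-17,0,0,0,255,-21,0,0,0,255,-21,0,0,0]

```text
t: 11.55
tool_pos: [494.2, -13.1, 52.8]
tcp_rot: [2.115, 2.32, 0.004]
force: [-0.6, 1.2, 5.5]
grip_width: 0.2
```

```bash
python3 -c "
from h import *
plan()
snap('wrist','w8')"
```

```text
t 11.55 at [494.2 -13.1  52.8] psi 0.092 F [-0.6  1.2  5.5] w 0.2 q6 -0.19  -> d [0. 0. 0.] spin 0
```

View pics/w8.png

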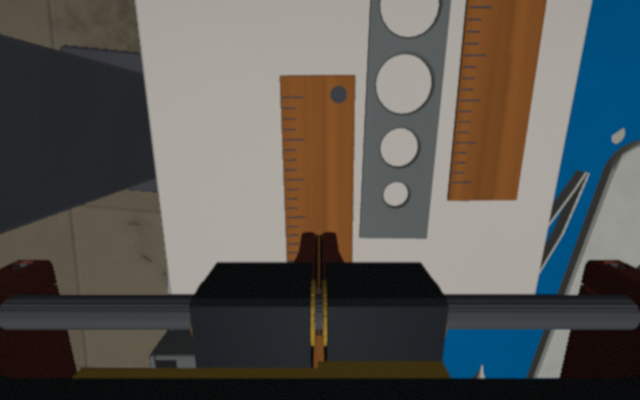

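Call:
apply_moves:
  deltas: [90,0,0,-15,0,90,0,0,-30,0,90,-35,0,-30,0,90,-69,0,-30,0,90,-69,0,-30,0,90,-69,0,-20,0,90,-69,0,-5,0,90,-69,0,5,0,90,-69,0,8,0,90,-69,0,8,0]

```text
t: 12.6
tool_pos: [498.8, -80.8, 41.9]
tcp_rot: [-2.113, -2.322, 0.002]
force: [-0.1, 0.3, 0.1]
grip_width: 57.0
```

Call:
apply_moves:
  deltas: [255,0,0,0,0,255,0,0,0,0,255,0,0,0,0,255,0,0,0,0,255,0,0,0,0,255,0,0,0,0]

```text
t: 13.2
tool_pos: [499.8, -81.6, 43.4]
tcp_rot: [2.115, 2.322, 0.001]
force: [-0.4, -1.0, 0.9]
grip_width: 35.3
```

```bash
python3 -c "
from h import *
plan()
snap('wrist','w9')
im2,_,_=snap('side'); crop(im2,210,440,130,390,2.3,'s9')
"
```

```text
t 13.2 at [499.8 -81.6  43.4] psi 0.093 F [-0.4 -1.   0.9] w 35.3 q6 -0.32  -> d [0. 0. 0.] spin 0
```

View pics/w9.png

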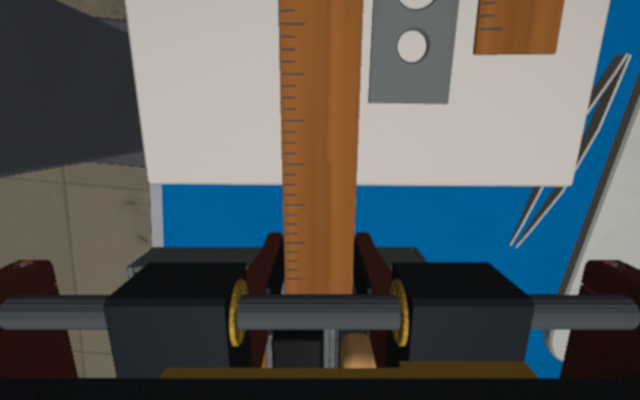

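View pics/s9.png

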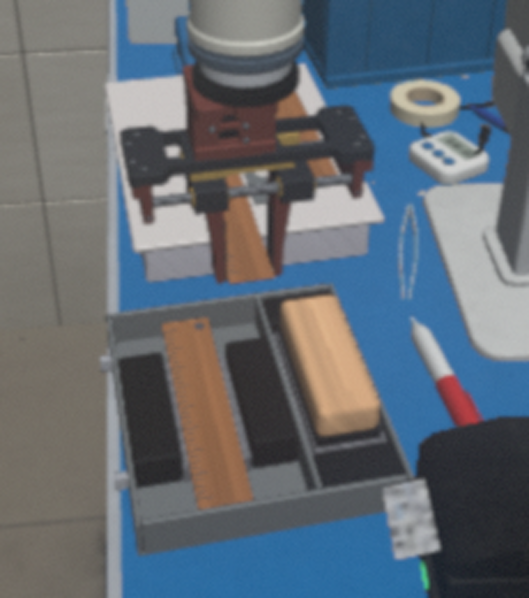

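Call:
apply_moves:
  deltas: [255,0,0,-8,0,255,0,0,-20,0,255,0,0,-35,0,255,-20,-8,-45,0,255,-50,-18,-45,0,255,-85,-28,-45,0,255,-120,-38,-45,-0.003,255,-150,-48,-45,-0.003,255,-172,-53,-45,-0.003,255,-181,-54.3,-45,-0.003]

```text
t: 14.3
tool_pos: [462.0, -268.9, 89.5]
tcp_rot: [2.114, 2.322, -0.0]
force: [0.1, 0.1, 0.3]
grip_width: 35.3
```

Call:
apply_moves:
  deltas: [255,0,0,10,0,255,0,0,30,0,255,0,0,45,0,255,0,0,45,0,255,0,0,45,0]

```text
t: 14.8
tool_pos: [462.3, -265.9, 42.8]
tcp_rot: [-2.11, -2.326, 0.0]
force: [-0.2, 0.6, 0.1]
grip_width: 35.6
```

```bash
python3 -c "
from h import *
plan(462.5,-266.8,14,.096)
snap('wrist','w10')
"
```

```text
t 14.8 at [ 462.3 -265.9   42.8] psi 0.097 F [-0.2  0.6  0.1] w 35.6 q6 -0.68  -> d [-0.9  0.2 28.8] spin 0.001
```

View pics/w10.png

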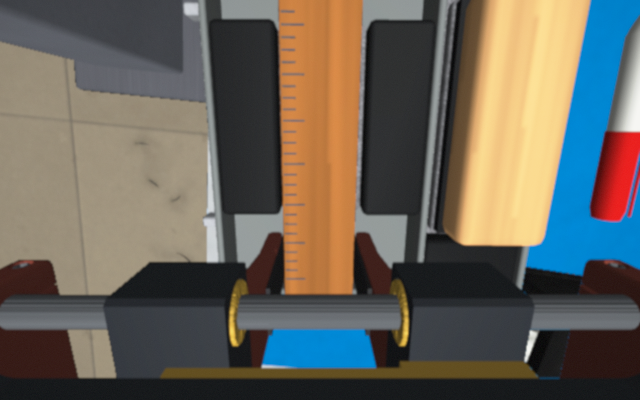

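Call:
apply_moves:
  deltas: [255,-1,1,12,0,255,-1,1,18,0,255,-1,1,20.5,0,255,-1,1,20.5,0,255,-1,1,20.5,0,139,-1,1,20.5,0,139,-1,1,20.5,0,139,-1,1,20.5,0,139,-1,1,20.5,0]

```text
t: 15.75
tool_pos: [463.4, -267.7, 22.8]
tcp_rot: [2.112, 2.325, 0.0]
force: [0.2, 0.0, 0.4]
grip_width: 40.0
```

```bash
python3 -c "
from h import *
plan()
snap('wrist','w11')
im2,_,_=snap('side'); crop(im2,210,440,130,390,2.3,'s11')
"
```

```text
t 15.75 at [ 463.4 -267.7   22.8] psi 0.096 F [0.2 0.  0.4] w 40.0 q6 -0.68  -> d [0. 0. 0.] spin 0
```

View pics/w11.png

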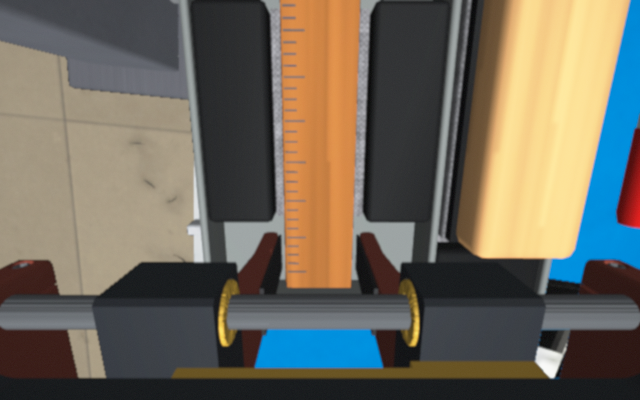

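View pics/s11.png

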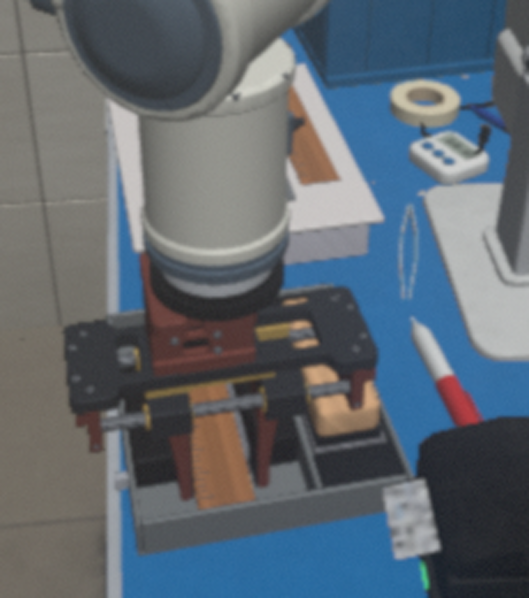

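Call:
apply_moves:
  deltas: [110,0,0,0,0,110,0,0,-10,0,110,0,0,-30,0,110,0,0,-65,0,255,45,0,-65,0,255,95,3,-65,0,255,140,10,-65,0,255,140,10,-65,0,255,140,10,-65,0]

```text
t: 16.75
tool_pos: [460.3, -126.9, 88.5]
tcp_rot: [2.108, 2.327, 0.0]
force: [-0.5, 0.9, -0.4]
grip_width: 13.3
```

```bash
python3 find.py; python3 -c "
from h import *
plan(525.2,88.8,55,.09)"
```

```text
wood [255 170  76  23 984] [567.  113.5] [ 31.9 175.8] 5.84
sten [377 180  24  70 396] [ 480.4 -107. ] [ 52.3 160.8] 85.69
sten [265 187  78  23 837] [525.3  88.9] [ 36.6 179.7] 4.69
t 16.8 at [ 460.2 -127.9   88.3] psi 0.097 F [-0.  -0.4 -0.5] w 9.3 q6 -0.44  -> d [0. 0. 0.] spin 0
t 16.85 at [ 460.1 -128.4   88.1] psi 0.095 F [-0.2 -0.4 -1. ] w 5.2 q6 -0.44  -> d [210.   85.5  33. ] spin 0.005
```

View pics/sf.png

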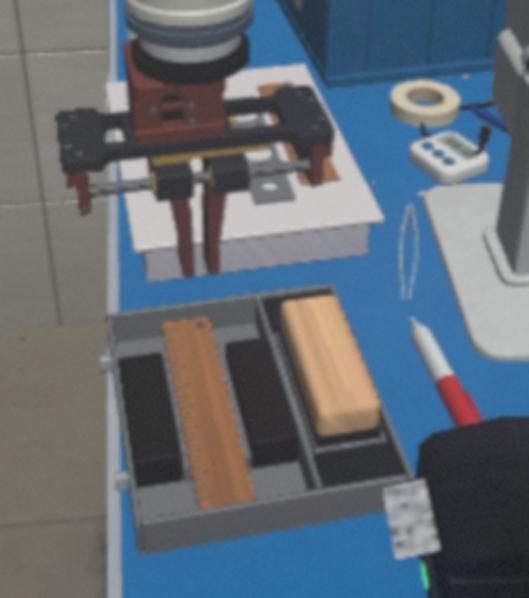

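View pics/tf.png

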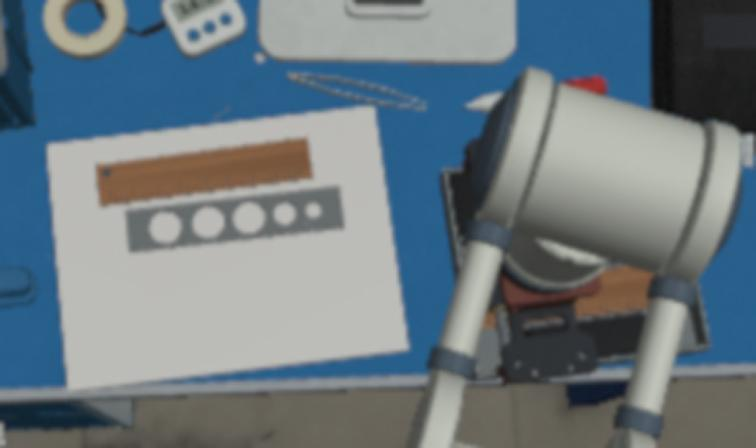

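Call:
apply_moves:
  deltas: [255,45,18,0,0.006,255,90,37,0,0.006,255,135,55,0,0.006,255,180,73,0,0.006,255,205,84,10,0.006,255,210,85.5,22,0.006,255,210,85.5,28,0.006,255,210,85.5,32,0.006,255,210,85.5,32,0.006]

```text
t: 17.75
tool_pos: [524.4, 88.0, 54.8]
tcp_rot: [-2.122, -2.316, 0.002]
force: [0.2, 0.1, -0.1]
grip_width: 0.3
```

```bash
python3 -c "
from h import *
plan(525.2,88.9,52.5,.087)
snap('wrist','w12')"
```

```text
t 17.75 at [524.4  88.   54.8] psi 0.088 F [ 0.2  0.1 -0.1] w 0.3 q6 0.01  -> d [0.8 0.9 2.3] spin 0.001
```

View pics/w12.png

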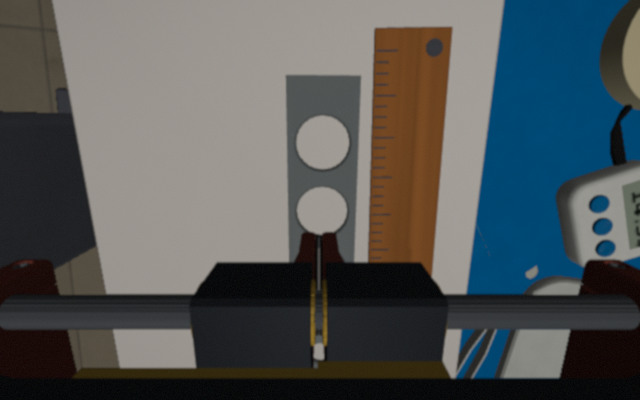

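Call:
apply_moves:
  deltas: [255,0,0.9,2,0,255,0,0.9,3.3,0,255,0,0.9,4.2,0,255,-5,0.9,4.2,0,255,-15,0.9,4.2,0,255,-26,0.9,4.2,0,255,-38,0.9,4.2,0,255,-50,0.9,4.2,0,255,-62,0.9,4.2,0,255,-74,0.9,4.2,0]

```text
t: 18.8
tool_pos: [533.3, 16.2, 52.9]
tcp_rot: [2.118, 2.319, 0.005]
force: [0.2, 3.6, 5.5]
grip_width: 0.5
```

Call:
apply_moves:
  deltas: [255,-11,0,0,0,255,-20,0,0,0,255,-25,0,0,0,255,-25,0,0,0]

```text
t: 19.2
tool_pos: [535.5, -9.5, 52.8]
tcp_rot: [2.119, 2.317, 0.003]
force: [0.3, 0.4, 6.2]
grip_width: 0.6
```

```bash
python3 -c "
from h import *
plan()
snap('wrist','w13')"
```

```text
t 19.2 at [535.5  -9.5  52.8] psi 0.089 F [0.3 0.4 6.2] w 0.6 q6 -0.17  -> d [0. 0. 0.] spin 0
```

View pics/w13.png

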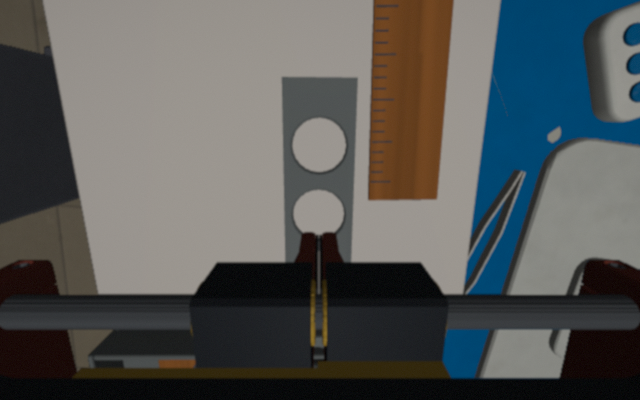

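Call:
apply_moves:
  deltas: [90,0,0,-15,0,90,0,0,-30,0,90,-35,0,-30,0,90,-69,0,-30,0,90,-69,0,-30,0,90,-69,0,-20,0,90,-69,0,-5,0,90,-69,0,3,0,90,-69,0,6,0,90,-69,0,6,0]

```text
t: 20.25
tool_pos: [540.2, -76.7, 44.2]
tcp_rot: [-2.117, -2.319, 0.002]
force: [-0.5, -0.2, 0.4]
grip_width: 56.5
```

Call:
apply_moves:
  deltas: [255,0,0,0,0,255,0,0,0,0,255,0,0,0,0,255,0,0,0,0,255,0,0,0,0,255,0,0,0,0]

```text
t: 20.85
tool_pos: [541.1, -77.5, 45.7]
tcp_rot: [2.119, 2.318, 0.001]
force: [0.9, 0.1, 1.0]
grip_width: 35.4
```

```bash
python3 -c "
from h import *
plan(463.2,-267,None,.096)
snap('wrist','w14')
"
```

```text
t 20.85 at [541.1 -77.5  45.7] psi 0.09 F [0.9 0.1 1. ] w 35.4 q6 -0.29  -> d [-181.8  -94.6   -0. ] spin -0.006
```

View pics/w14.png

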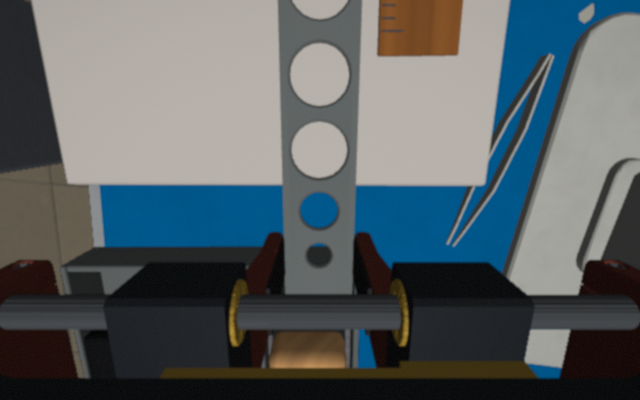

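Call:
apply_moves:
  deltas: [255,0,0,-8,0,255,0,0,-20,0,255,0,0,-40,0,255,-20,-12,-55,0,255,-50,-32,-55,0,255,-85,-52,-55,0,255,-120,-70,-55,-0.006,255,-150,-84,-55,-0.006,255,-172,-92,-55,-0.006,255,-182,-94.6,-55,-0.006]

```text
t: 21.9
tool_pos: [462.4, -269.2, 101.6]
tcp_rot: [2.114, 2.322, -0.0]
force: [0.1, -0.2, 0.5]
grip_width: 35.2
```

Call:
apply_moves:
  deltas: [255,0,0,10,0,255,0,0,30,0,255,0,0,50,0,255,0,0,55,0,255,0,0,55,0]

```text
t: 22.4
tool_pos: [462.8, -265.7, 44.2]
tcp_rot: [-2.109, -2.325, 0.0]
force: [0.3, 0.2, 0.1]
grip_width: 35.3
```

```bash
python3 -c "
from h import *
plan(463.2,-267,25.5,.096)
snap('wrist','w15')
"
```

```text
t 22.4 at [ 462.8 -265.7   44.2] psi 0.097 F [0.3 0.2 0.1] w 35.3 q6 -0.68  -> d [-1.3  0.3 18.7] spin 0.001
```

View pics/w15.png

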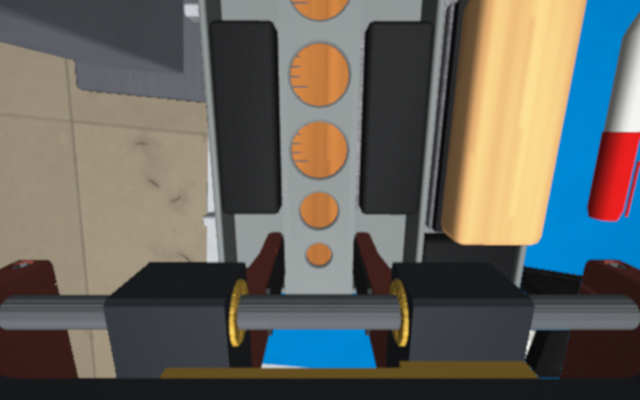

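Call:
apply_moves:
  deltas: [255,-0.5,0.6,12,0,255,-0.5,0.6,18,0,255,-0.5,0.6,20.5,0,255,-0.5,0.6,20.5,0,255,-0.5,0.6,20.5,0,139,-0.5,0.6,20.5,0,139,-0.5,0.6,20.5,0,139,-0.5,0.6,20.5,0,139,-0.5,0.6,20.5,0]

```text
t: 23.35
tool_pos: [463.7, -267.7, 25.1]
tcp_rot: [2.112, 2.325, 0.0]
force: [-0.2, -0.9, 0.2]
grip_width: 40.1
```

```bash
python3 -c "
from h import *
plan()
snap('wrist','w16')
"
```

```text
t 23.35 at [ 463.7 -267.7   25.1] psi 0.096 F [-0.2 -0.9  0.2] w 40.1 q6 -0.68  -> d [0. 0. 0.] spin 0
```

View pics/w16.png

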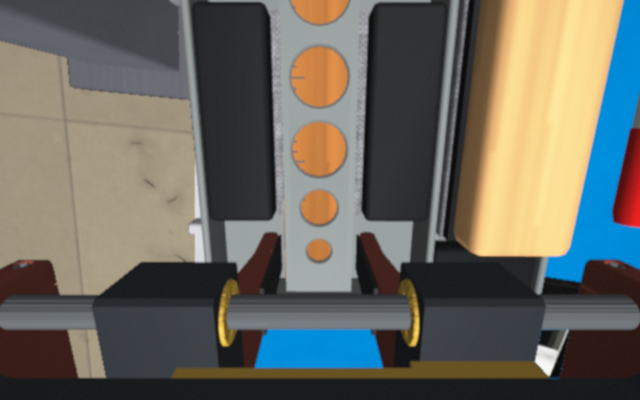

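Call:
apply_moves:
  deltas: [110,0,0,0,0,110,0,0,-10,0,110,0,0,-30,0,110,0,0,-65,0,255,45,0,-65,0,255,95,3,-65,0,255,140,10,-65,0,255,140,10,-65,0,255,140,10,-65,0]

```text
t: 24.3
tool_pos: [460.6, -126.8, 90.8]
tcp_rot: [2.108, 2.327, 0.0]
force: [-0.1, 0.3, 0.9]
grip_width: 13.6
```

```bash
python3 find.py; python3 -c "
from h import *
plan(567,113.4,55,.096)"
```

```text
wood [255 170  76  23 980] [566.8 113.5] [ 31.7 175.8] 5.75
sten [377 180  24  70 454] [ 480.4 -107. ] [ 52.3 160.8] 85.69
t 24.35 at [ 460.5 -127.8   90.6] psi 0.097 F [0.1 0.1 0.2] w 9.5 q6 -0.44  -> d [0. 0. 0.] spin 0
t 24.4 at [ 460.3 -128.3   90.4] psi 0.095 F [ 0.1 -0.2 -0.2] w 5.0 q6 -0.44  -> d [230.4 129.2  35.2] spin -0.001
```

View pics/sf.png

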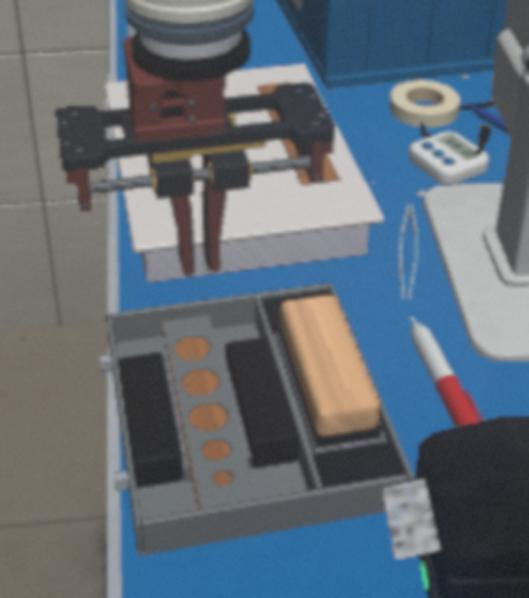

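View pics/tf.png

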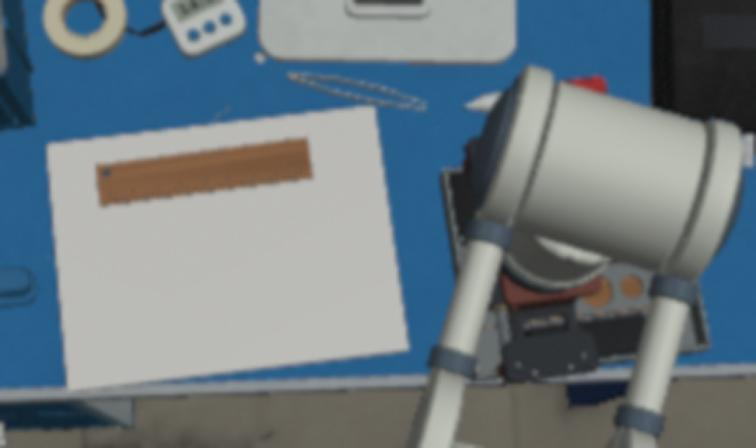

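Call:
apply_moves:
  deltas: [255,40,22,0,0,255,80,45,0,0,255,120,67,0,0,255,160,90,0,0,255,200,112,5,0,255,225,127,18,0,255,230,129,28,0,255,230,129,33,0,255,230,129,34,0,255,230,129,34,0]

```text
t: 25.4
tool_pos: [566.5, 112.2, 56.0]
tcp_rot: [2.115, 2.323, -0.001]
force: [-0.0, 0.1, 0.5]
grip_width: 0.5
```

```bash
python3 -c "
from h import *
plan(566.9,113.4,52.5,.097)
snap('wrist','w17')"
```

```text
t 25.4 at [566.5 112.2  56. ] psi 0.094 F [-0.   0.1  0.5] w 0.5 q6 0.04  -> d [1.1 0.5 3.5] spin -0.003
```

View pics/w17.png

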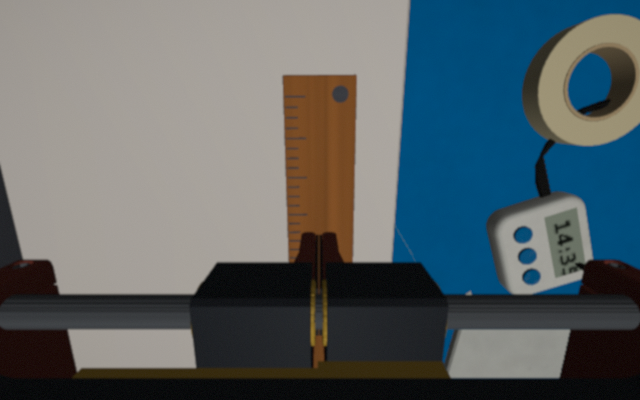

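Call:
apply_moves:
  deltas: [255,0,0,3,0,255,0,0,4.5,0,255,0,0,5.4,0,255,-5,0,5.4,0,255,-15,0,5.4,0,255,-26,0,5.4,0,255,-38,0,5.4,0,255,-50,0,5.4,0,255,-62,0,5.4,0,255,-74,0,5.4,0]

```text
t: 26.45
tool_pos: [574.8, 41.0, 52.8]
tcp_rot: [2.111, 2.325, 0.007]
force: [0.4, 5.1, 6.7]
grip_width: 0.6
```

Call:
apply_moves:
  deltas: [255,-12,0,0,0,255,-24,0,0,0,255,-35,0,0,0,255,-42,0,0,0,255,-46,0,0,0,255,-46,0,0,0]

```text
t: 27.05
tool_pos: [579.2, -5.4, 52.9]
tcp_rot: [2.111, 2.323, 0.005]
force: [-0.3, 1.0, 7.7]
grip_width: 0.5
```

```bash
python3 -c "
from h import *
plan()
snap('wrist','w18')"
```

```text
t 27.05 at [579.2  -5.4  52.9] psi 0.096 F [-0.3  1.   7.7] w 0.5 q6 -0.16  -> d [0. 0. 0.] spin 0
```

View pics/w18.png

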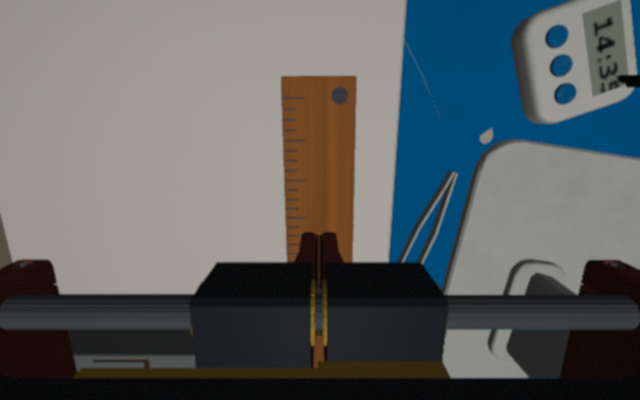

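Call:
apply_moves:
  deltas: [90,0,0,-15,0,90,0,0,-30,0,90,-35,0,-30,0,90,-69,0,-30,0,90,-69,0,-30,0,90,-69,0,-20,0,90,-69,0,-5,0,90,-69,0,2,0,90,-69,0,5,0,90,-69,0,5,0]

```text
t: 28.1
tool_pos: [584.1, -73.4, 44.4]
tcp_rot: [-2.11, -2.325, 0.002]
force: [0.0, 0.0, 0.2]
grip_width: 56.5
```

Call:
apply_moves:
  deltas: [255,0,0,0,0,255,0,0,0,0,255,0,0,0,0,255,0,0,0,0,255,0,0,0,0,255,0,0,0,0]

```text
t: 28.7
tool_pos: [584.9, -74.2, 45.9]
tcp_rot: [2.112, 2.325, 0.001]
force: [0.3, 0.3, 1.3]
grip_width: 35.7
```

```bash
python3 -c "
from h import *
plan(463.2,-267,None,.096)
snap('wrist','w19')
"
```

```text
t 28.7 at [584.9 -74.2  45.9] psi 0.096 F [0.3 0.3 1.3] w 35.7 q6 -0.28  -> d [-1.803e+02 -1.396e+02 -1.000e-01] spin -0.0
```

View pics/w19.png

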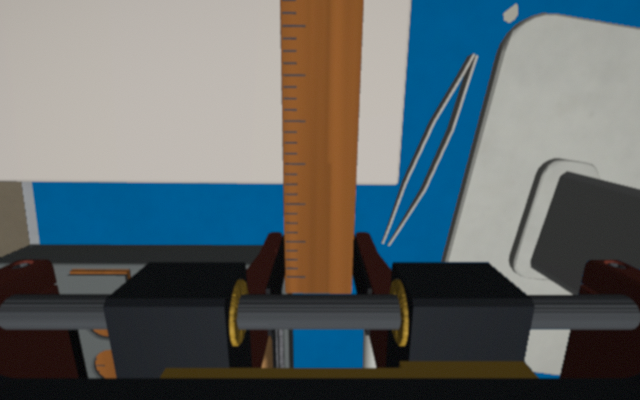

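Call:
apply_moves:
  deltas: [255,0,0,-8,0,255,0,0,-20,0,255,0,0,-40,0,255,-5,-4,-60,0,255,-32,-25,-65,0,255,-67,-52,-65,0,255,-102,-79,-65,0,255,-137,-106,-65,0,255,-165,-127,-65,0,255,-180,-139.6,-65,0]

```text
t: 29.75
tool_pos: [461.6, -269.1, 111.9]
tcp_rot: [2.114, 2.322, -0.001]
force: [0.3, 0.3, -0.3]
grip_width: 35.4
```

Call:
apply_moves:
  deltas: [255,0,0,10,0,255,0,0,30,0,255,0,0,55,0,255,0,0,65,0,255,0,0,65,0,255,0,0,65,0]

```text
t: 30.35
tool_pos: [463.5, -266.4, 46.3]
tcp_rot: [2.111, 2.326, 0.0]
force: [-0.3, -0.2, 0.4]
grip_width: 35.1
```

```bash
python3 -c "
from h import *
plan(463.2,-267,27,.096)
snap('wrist','w20')
"
```

```text
t 30.35 at [ 463.5 -266.4   46.3] psi 0.097 F [-0.3 -0.2  0.4] w 35.1 q6 -0.68  -> d [-0.6 -0.4 19.3] spin 0.001
```

View pics/w20.png

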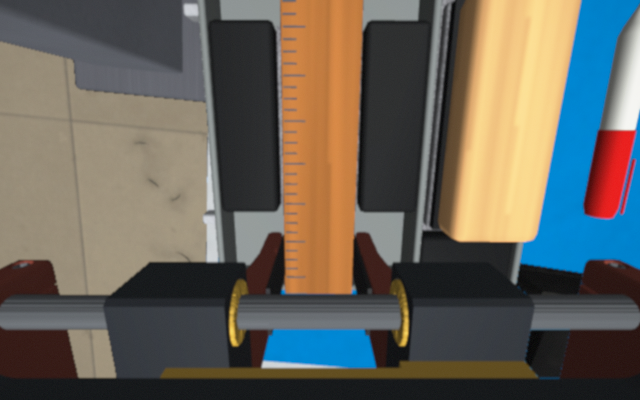

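Call:
apply_moves:
  deltas: [255,-0.5,0,12,0,255,-0.5,0,16,0,255,-0.5,0,19,0,255,-0.5,0,19,0,255,-0.5,0,19,0,139,-0.5,0,19,0,139,-0.5,0,19,0,139,-0.5,0,19,0,139,-0.5,0,19,0]

```text
t: 31.3
tool_pos: [463.1, -267.2, 26.6]
tcp_rot: [2.112, 2.325, 0.0]
force: [0.7, -0.5, -0.2]
grip_width: 39.8
```

Call:
apply_moves:
  deltas: [110,0,0,0,0,110,0,0,-10,0,110,0,0,-30,0,60,0,0,-65,0,60,45,0,-85,0,60,95,3,-85,0,60,150,10,-85,0,60,150,10,-85,0,60,150,10,-85,0]

```text
t: 32.2
tool_pos: [458.9, -116.0, 112.4]
tcp_rot: [2.108, 2.327, 0.0]
force: [0.6, -0.1, -0.0]
grip_width: 67.1
```

```bash
python3 find.py
```

```text
sten [372 204  26  46 357] [452.7 -96.6] [ 50.9 106.9] 80.52
t 32.25 at [ 458.8 -117.1  112.2] psi 0.097 F [-0.1  0.2  0.7] w 67.4 q6 -0.42  -> d [0. 0. 0.] spin 0
```

View pics/sf.png

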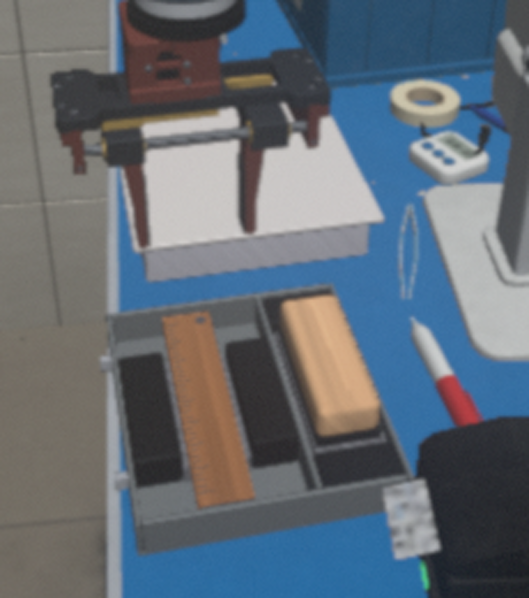

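View pics/tf.png

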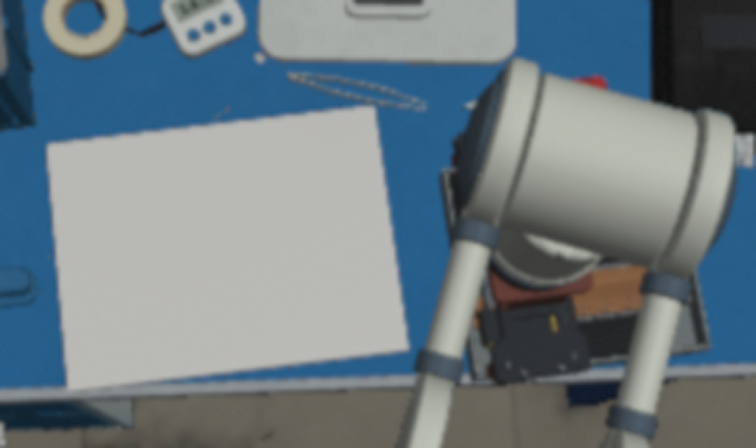

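```bash
python3 -c "
from h import *
plan(544.4,-189.4,80,.092)
im,K,E=snap('top')
hsv=cv2.cvtColor(im,cv2.COLOR_BGR2HSV)
w=((hsv[...,1]<40)&(hsv[...,2]>160)).astype(np.uint8);n,l,s,_=cv2.connectedComponentsWithStats(w);i=l[200,300]
m=(l==i).astype(np.uint8);c=max(cv2.findContours(m,0,1)[0],key=cv2.contourArea)
P=back(c[:,0,:],50,K,E)[:,:2];print(s[i],cv2.minAreaRect(P.astype(np.float32)))
"
```

```text
t 32.3 at [ 458.7 -117.8  111.9] psi 0.096 F [-0.6 -0.3  0.2] w 67.1 q6 -0.42  -> d [-79.4  78.5  32. ] spin 0.004
[  237   158   129   101 10553] ((504.4260559082031, 98.1151123046875), (207.95703125, 277.732177734375), 5.078241348266602)
```

Call:
apply_moves:
  deltas: [60,-30,30,0,0.004,60,-60,60,0,0.004,60,-79,78,0,0.004,60,-79,78,15,0.004,60,-79,78,30,0.004,60,-79,78,30,0.004,60,-79,78,30,0.004]

```text
t: 33.05
tool_pos: [542.6, -187.7, 80.6]
tcp_rot: [-2.116, -2.32, 0.001]
force: [0.4, 0.9, -0.5]
grip_width: 66.9
```

```bash
python3 -c "
from h import *
snap('wrist','w21')
im,K,E=snap('top');crop(im,350,490,150,270,5,'t21')
im2,_,_=snap('side'); crop(im2,210,440,130,390,2.3,'s21')
plan(544.4,-189.4,37,.092)"
```

```text
t 33.2 at [ 543.9 -187.8   82.6] psi 0.092 F [ 0.2  0.  -0.2] w 67.4 q6 -0.48  -> d [-1.6  0.3 45.6] spin 0.0
```

View pics/w21.png

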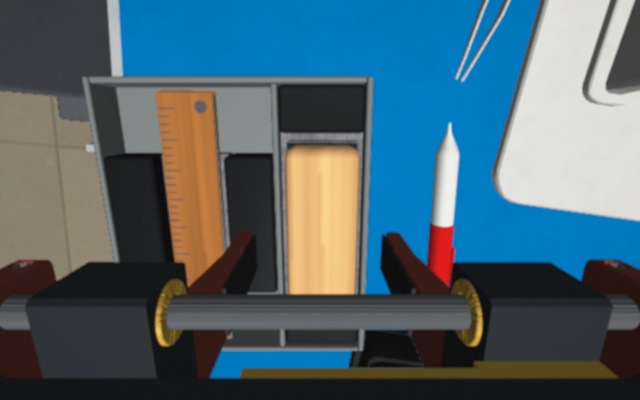

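View pics/s21.png

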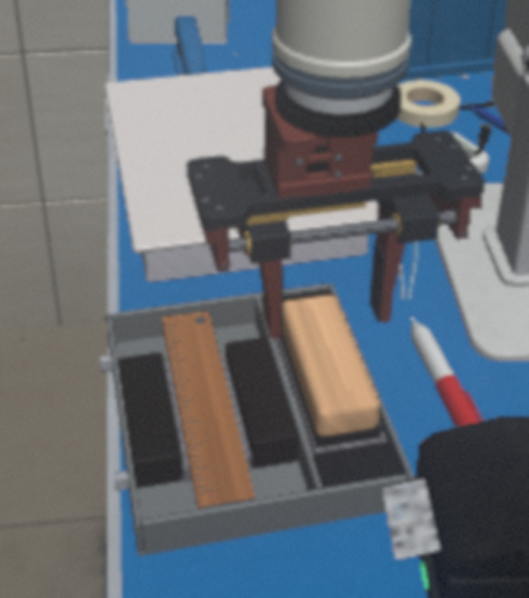

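Call:
apply_moves:
  deltas: [60,-1.6,1,20,0,60,-1.6,1,36,0,60,-1.6,1,43,0,60,-1.6,1,45,0,60,-1.6,1,45,0]
  grip_force: 30

```text
t: 33.7
tool_pos: [544.9, -189.4, 36.4]
tcp_rot: [-2.117, -2.321, 0.0]
force: [-1.0, -0.6, 0.7]
grip_width: 67.3
```

Call:
apply_moves:
  deltas: [255,0,0,0,0,255,0,0,0,0,255,0,0,0,0,255,0,0,0,0,255,0,0,0,0,255,0,0,0,0]
  grip_force: 30

```text
t: 34.3
tool_pos: [545.2, -189.7, 36.8]
tcp_rot: [2.116, 2.321, 0.0]
force: [0.5, -0.5, 0.2]
grip_width: 43.9
```

```bash
python3 -c "
from h import *
snap('wrist','w22')
plan(544.4,-189.4,37,.092)"
```

```text
t 34.35 at [ 545.2 -189.7   36.7] psi 0.092 F [0.4 0.1 0.2] w 43.8 q6 -0.49  -> d [ 0.3 -0.8 -0.3] spin 0.0
```

View pics/w22.png

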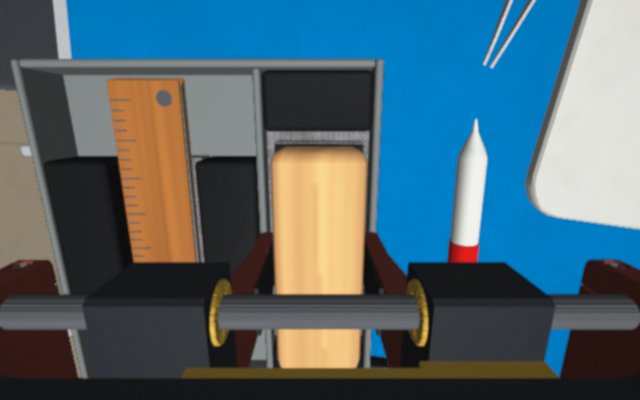

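```bash
python3 -c "
from h import *
im,K,E=snap('top'); im2,K2,E2=snap('side'); A,B=(K,E),(K2,E2)
crop(im,50,250,30,260,2.6,'t22'); crop(im2,250,450,40,200,4,'s22')
b=np.array([504.4,98]);c,s=np.cos(.0886),np.sin(.0886)
for n,p in dict(farL=(50,113),farR=(50,-116),nearL=(-50,113),nearR=(-50,-116)).items(): print(n,(b+[c*p[0]-s*p[1],s*p[0]+c*p[1]]).round(1))
"
```

```text
farL [544.2 215. ]
farR [564.5 -13.1]
nearL [444.6 206.1]
nearR [464.9 -22. ]
```

View pics/t22.png

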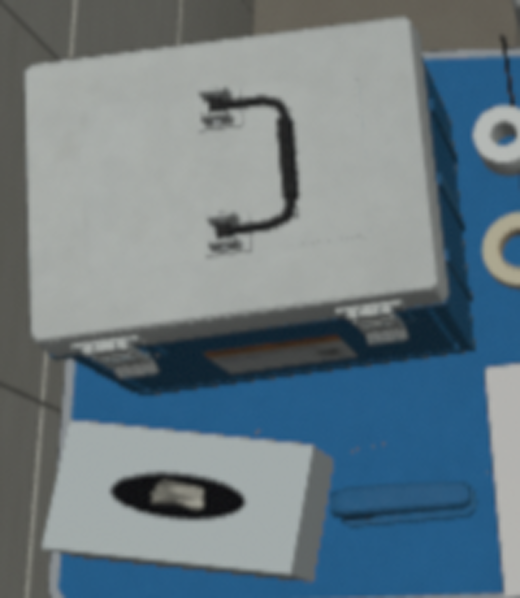

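View pics/s22.png

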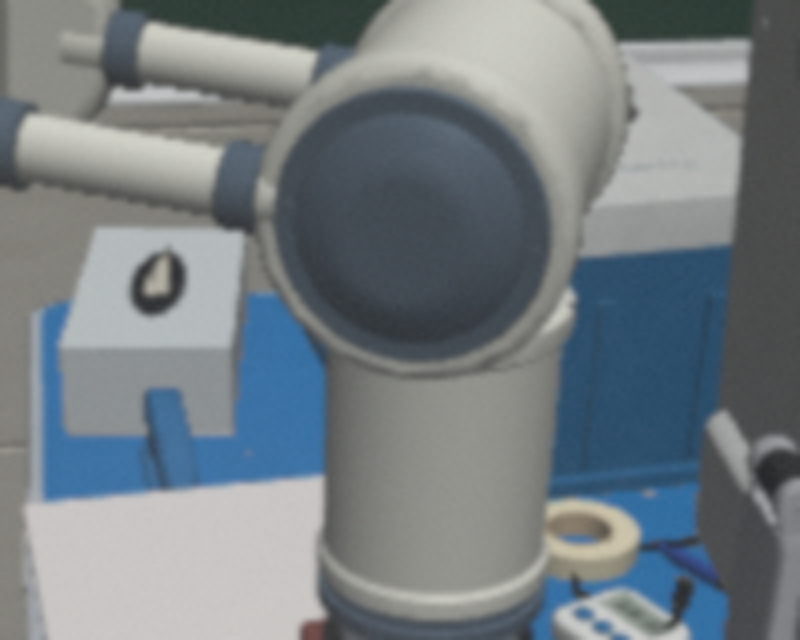

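```bash
python3 -c "
from h import *
im,K,E=snap('top'); im2,K2,E2=snap('side'); A,B=(K,E),(K2,E2)
print('toolbox bottom corners',back([(231,165),(108,180)],0,K,E).round())
for z in (150,200,250,300): print(z,'lid corners',back([(50+445/2.6,30+300/2.6),(50+35/2.6,30+342/2.6)],z,K,E).round())
print('tissue', tri((50+295/2.6,30+575/2.6),(250+68/4,40+345/4),A,B))
print('tissue far right', tri((50+315/2.6,30+445/2.6),(250+240/4,40+350/4),A,B))
print('lid fr', tri((50+445/2.6,30+300/2.6),(335,92),A,B))
"
```

```text
toolbox bottom corners [[626. 267.   0.]
 [598. 570.   0.]]
150 lid corners [[627. 261. 150.]
 [603. 602. 150.]]
200 lid corners [[611. 251. 200.]
 [587. 575. 200.]]
250 lid corners [[594. 241. 250.]
 [572. 548. 250.]]
300 lid corners [[577. 230. 300.]
 [556. 521. 300.]]
tissue (array([414.67984982, 404.98853257,  68.80396942]), np.float64(8.027193751555966))
tissue far right (array([528.60083307, 392.49990712,  65.13693053]), np.float64(6.507040507378919))
lid fr (array([589.22940957, 246.70106795, 218.13314931]), np.float64(29.060519314192305))
```

Call:
apply_moves:
  deltas: [255,0,0,-10,0,255,0,0,-25,0,255,0,0,-50,0,255,0,0,-80,0,255,0,0,-95,0,255,0,0,-95,0]

```text
t: 35.15
tool_pos: [546.4, -190.1, 135.4]
tcp_rot: [2.113, 2.317, 0.003]
force: [0.4, -0.4, -1.8]
grip_width: 43.8
```

```bash
python3 -c "
from h import *
plan(543.9,218.9,132,1.659)"
```

```text
t 35.15 at [ 546.4 -190.1  135.4] psi 0.092 F [ 0.4 -0.4 -1.8] w 43.8 q6 -0.49  -> d [407.5  35.1   2.4] spin -1.567
```

Call:
apply_moves:
  deltas: [255,20,2,0,-0.08,255,55,5,0,-0.2,255,90,8,0,-0.33,255,125,11,0,-0.46,255,160,14,0,-0.59,255,195,17,0,-0.72,255,230,20,0,-0.85,255,265,23,0,-0.98,255,300,26,0,-1.11,255,335,29,0,-1.24]

```text
t: 36.15
tool_pos: [542.1, 147.9, 129.7]
tcp_rot: [-0.366, -3.118, 0.001]
force: [0.0, -1.4, -1.1]
grip_width: 43.8
```

```bash
python3 -c "
from h import *
plan(543.9,218.9,132,1.659)"
```

```text
t 36.15 at [542.1 147.9 129.7] psi 1.337 F [ 0.  -1.4 -1.1] w 43.8 q6 -1.13  -> d [14.7 69.4 -2.4] spin -0.322
```

Call:
apply_moves:
  deltas: [255,6,25,0,-0.12,255,11,50,0,-0.24,255,14,66,0,-0.322,255,14,68,0,-0.322,255,14,68,0,-0.322]

```text
t: 36.65
tool_pos: [545.0, 215.8, 130.1]
tcp_rot: [0.128, -3.137, 0.002]
force: [0.7, 0.2, -1.1]
grip_width: 43.7
```

```bash
python3 -c "
from h import *
plan(543.9,218.9,72,1.659)
im,K,E=snap('top','top23'); im2,_,_=snap('side'); crop(im2,250,450,40,200,4,'s23'); crop(im,200,400,80,270,4,'t23'); snap('wrist','w23')"
```

```text
t 36.65 at [545.  215.8 130.1] psi 1.652 F [ 0.7  0.2 -1.1] w 43.7 q6 -1.33  -> d [ 0.7  3.2 58.1] spin -0.007
```

View pics/s23.png

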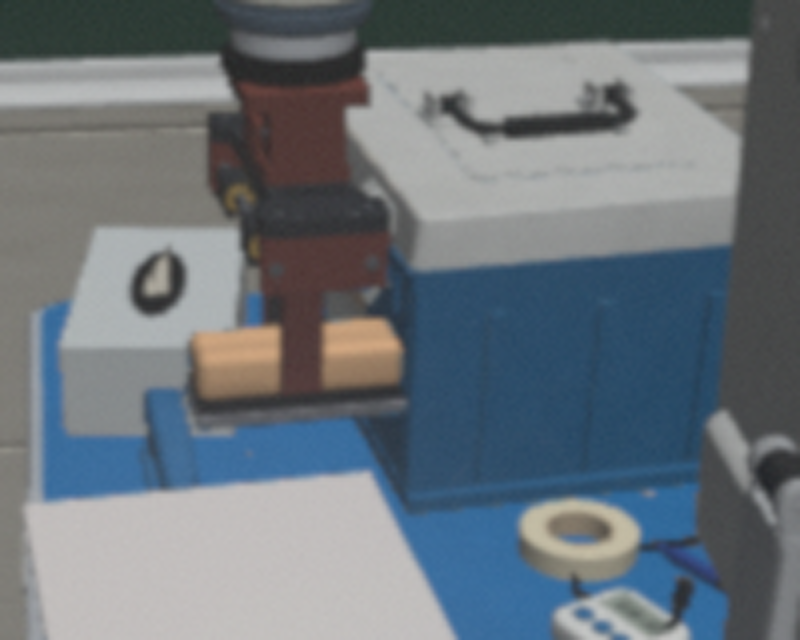

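View pics/top23.png

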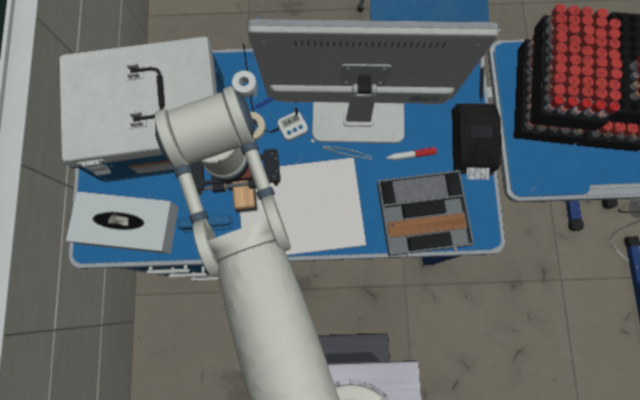

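View pics/w23.png

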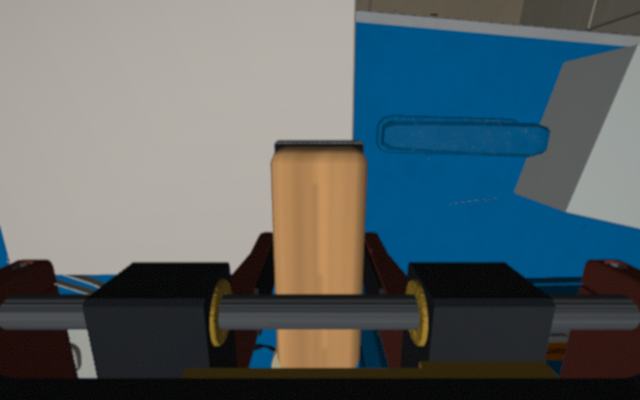

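```bash
python3 -c "
from h import *
im,K,E=snap('top')
for z in (250,300,350,400,450): print(z,proj([[545,216,z]],K,E), back([(160,140),(250,120),(172,165)],z,K,E).round())
"
```

```text
250 [[233.59699547 169.05423421]] [[609. 361. 250.]
 [645. 184. 250.]
 [557. 336. 250.]]
300 [[228.76238233 161.86971588]] [[592. 344. 300.]
 [625. 177. 300.]
 [543. 320. 300.]]
350 [[223.37240809 153.85989843]] [[574. 327. 350.]
 [606. 170. 350.]
 [528. 305. 350.]]
400 [[217.32554854 144.87391094]] [[557. 310. 400.]
 [586. 162. 400.]
 [513. 289. 400.]]
450 [[210.49392789 134.72172247]] [[539. 293. 450.]
 [567. 155. 450.]
 [499. 274. 450.]]
```

Call:
apply_moves:
  deltas: [255,0,1,25,-0.007,255,0,1,45,-0.007,255,0,1,55,-0.007,255,0,1,58,-0.007,255,0,1,58,-0.007,255,0,1,58,-0.007]

```text
t: 37.45
tool_pos: [546.1, 217.1, 74.8]
tcp_rot: [-0.141, 3.137, 0.001]
force: [0.1, 0.4, -0.4]
grip_width: 44.0
```

```bash
python3 -c "
from h import *
plan(543.9,218.9,67,1.659)
im2,_,_=snap('side'); crop(im2,250,450,40,200,4,'s24'); snap('wrist','w24')"
```

```text
t 37.45 at [546.1 217.1  74.8] psi 1.661 F [ 0.1  0.4 -0.4] w 44.0 q6 -1.34  -> d [2.  2.  7.8] spin 0.002
```

View pics/s24.png

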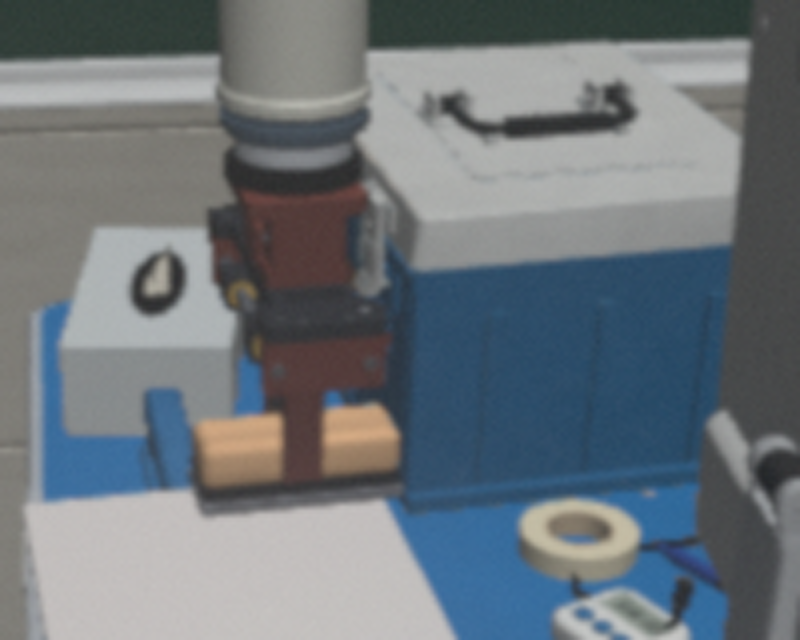

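View pics/w24.png

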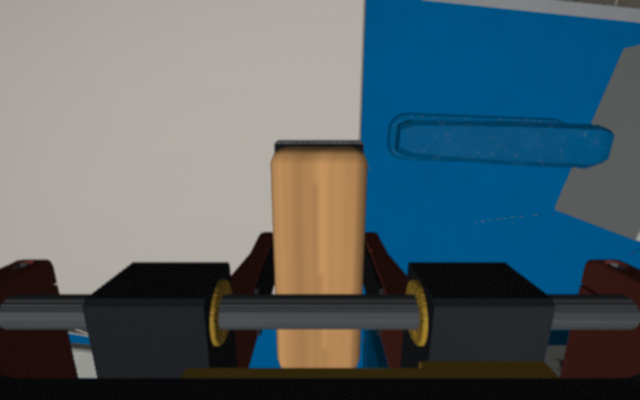

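Call:
apply_moves:
  deltas: [255,2,1,4,0,255,2,1,6,0,255,2,1,7.5,0,255,2,1,8.3,0,255,2,1,8.3,0]

```text
t: 38.05
tool_pos: [543.5, 218.2, 66.0]
tcp_rot: [-0.142, 3.138, 0.001]
force: [-1.8, 1.3, 5.4]
grip_width: 43.6
```

```bash
python3 -c "
from h import *
plan(543.9,218.9,65.5,1.659)"
```

```text
t 38.05 at [543.5 218.2  66. ] psi 1.661 F [-1.8  1.3  5.4] w 43.6 q6 -1.34  -> d [-0.5  0.7  0.5] spin 0.002
```

Call:
apply_moves:
  deltas: [255,0,-5,-0.6,0,255,0,-15,-0.6,0,255,0,-26,-0.6,0,255,0,-37,-0.6,0,255,0,-48,-0.6,0,255,0,-59,-0.6,0,255,0,-70,-0.6,0,255,0,-81,-0.6,0,255,0,-92,-0.6,0,255,0,-103,-0.6,0]

```text
t: 39.05
tool_pos: [552.7, 114.4, 65.8]
tcp_rot: [0.142, -3.138, -0.0]
force: [-0.2, 2.9, 4.8]
grip_width: 44.2
```

```bash
python3 -c "
from h import *
b=np.array([504.4,98]);c,s=np.cos(.0886),np.sin(.0886)
p=(50,-117); t=b+[c*p[0]-s*p[1],s*p[0]+c*p[1]]
plan(t[0],t[1],65.5,1.659)
snap('top','top25')"
```

```text
t 39.05 at [552.7 114.4  65.8] psi 1.661 F [-0.2  2.9  4.8] w 44.2 q6 -1.52  -> d [  -0.3 -129.1    0.3] spin 0.002
```

View pics/top25.png

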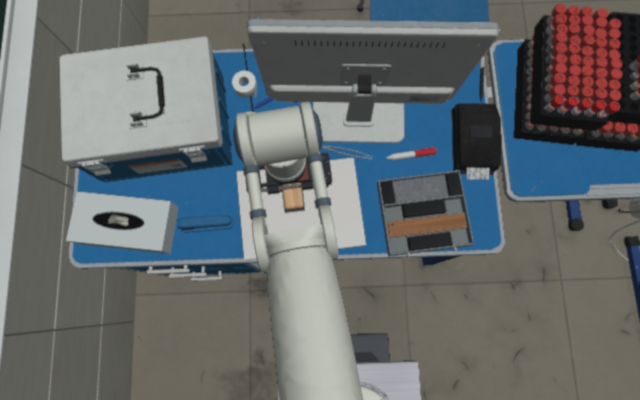

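Call:
apply_moves:
  deltas: [255,0,-11,0,0,255,0,-22,0,0,255,0,-33,0,0,255,0,-44,0,0,255,0,-55,0,0,255,0,-66,0,0,255,0,-77,0,0,255,0,-88,0,0,255,0,-99,0,0,255,0,-110,0,0]

```text
t: 40.1
tool_pos: [562.6, 4.8, 65.8]
tcp_rot: [0.142, -3.138, 0.0]
force: [0.0, 3.8, 4.2]
grip_width: 44.1
```

Call:
apply_moves:
  deltas: [255,0,-10,0,0,255,0,-17,0,0,255,0,-20,0,0,255,0,-20,0,0]

```text
t: 40.5
tool_pos: [564.4, -15.2, 65.8]
tcp_rot: [0.14, -3.138, 0.002]
force: [-0.1, 1.1, 5.2]
grip_width: 43.8
```

```bash
python3 -c "
from h import *
plan(565,-17,65.5,1.659)
im2,_,_=snap('side','side26'); snap('wrist','w26')"
```

```text
t 40.5 at [564.4 -15.2  65.8] psi 1.66 F [-0.1  1.1  5.2] w 43.8 q6 -1.75  -> d [-0.5 -1.9  0.3] spin 0.001
```

View pics/side26.png

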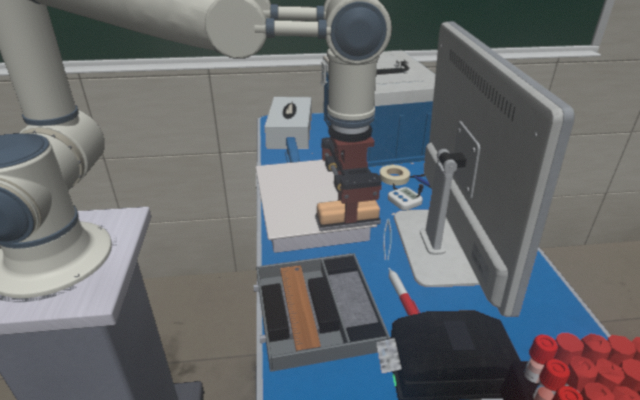

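View pics/w26.png

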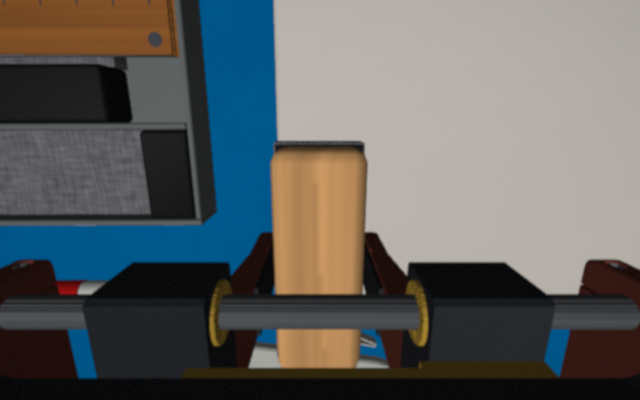

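Call:
apply_moves:
  deltas: [255,0,-2,0,0,255,0,-3,0,0,255,0,-3,0,0,255,0,-3,-10,0,255,0,-3,-30,0,255,10,15,-50,0,255,30,50,-50,0,255,55,90,-50,0,255,80,130,-50,0,255,95,170,-50,0]

```text
t: 41.6
tool_pos: [452.5, 146.7, 115.2]
tcp_rot: [0.14, -3.137, 0.003]
force: [0.3, 1.3, -1.3]
grip_width: 43.9
```

```bash
python3 -c "
from h import *
b=np.array([504.4,98]);c,s=np.cos(.0886),np.sin(.0886)
p=(-50,119); t=b+[c*p[0]-s*p[1],s*p[0]+c*p[1]]
plan(t[0],t[1],76,1.659)"
```

```text
t 41.6 at [452.5 146.7 115.2] psi 1.66 F [ 0.3  1.3 -1.3] w 43.9 q6 -1.42  -> d [ 2.5 65.9 39.1] spin 0.001
```

Call:
apply_moves:
  deltas: [255,2,30,0,0,255,3,52,5,0,255,3,60,20,0,255,3,60,32,0,255,3,60,36,0,255,3,60,36,0]

```text
t: 42.2
tool_pos: [445.6, 204.5, 78.1]
tcp_rot: [0.139, -3.136, 0.003]
force: [0.4, -0.2, -0.9]
grip_width: 43.9
```

```bash
python3 -c "
from h import *
b=np.array([504.4,98]);c,s=np.cos(.0886),np.sin(.0886)
p=(-50,118); t=b+[c*p[0]-s*p[1],s*p[0]+c*p[1]]
plan(t[0],t[1],65.8,1.659);snap('wrist','w27')"
```

```text
t 42.2 at [445.6 204.5  78.1] psi 1.66 F [ 0.4 -0.2 -0.9] w 43.9 q6 -1.3  -> d [ 0.8  6.7 12.3] spin 0.001
```

View pics/w27.png

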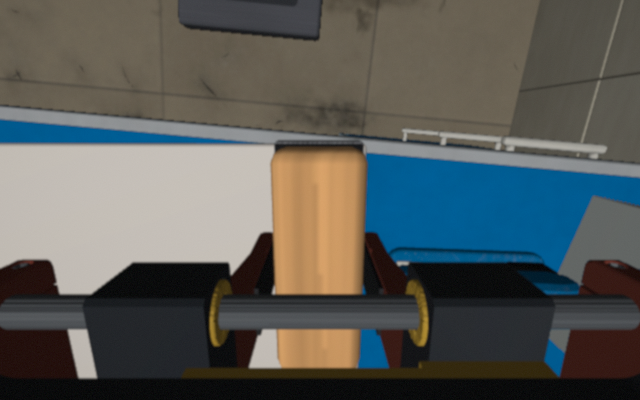

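Call:
apply_moves:
  deltas: [255,2,3,0,0,255,2,6,5,0,255,2,6,9,0,255,2,6,11,0,255,2,6,12.3,0,255,2,6,12.3,0]

```text
t: 42.85
tool_pos: [443.5, 211.9, 67.8]
tcp_rot: [-0.142, 3.138, 0.0]
force: [-1.7, -0.7, 1.4]
grip_width: 44.0
```

```bash
python3 -c "
from h import *
plan(None,None,65.8,1.659);snap('wrist','w28')"
```

```text
t 42.85 at [443.5 211.9  67.8] psi 1.661 F [-1.7 -0.7  1.4] w 44.0 q6 -1.28  -> d [ 0. -0.  2.] spin 0.002
```

View pics/w28.png

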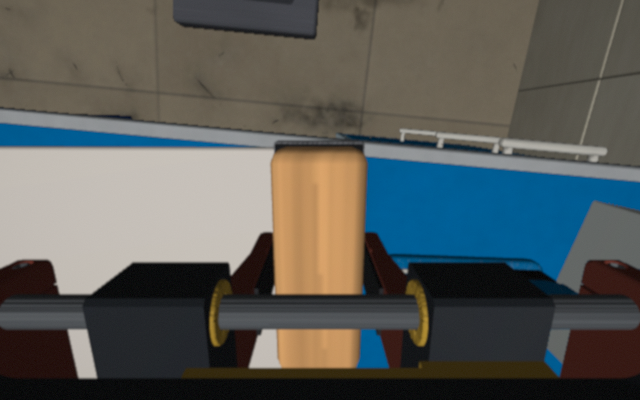

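Call:
apply_moves:
  deltas: [255,0,0,1.2,0,255,0,0,2.1,0,255,0,0,2.1,0]

```text
t: 43.2
tool_pos: [443.6, 211.9, 65.8]
tcp_rot: [-0.142, 3.138, 0.0]
force: [-3.2, -1.2, 4.5]
grip_width: 44.0
```

Call:
apply_moves:
  deltas: [255,0,-5,0,0,255,0,-15,0,0,255,0,-26,0,0,255,0,-37,0,0,255,0,-48,0,0,255,0,-59,0,0,255,0,-70,0,0,255,0,-81,0,0,255,0,-92,0,0,255,0,-103,0,0]

```text
t: 44.2
tool_pos: [452.8, 108.3, 65.5]
tcp_rot: [-0.141, 3.138, 0.001]
force: [-0.5, 3.5, 5.3]
grip_width: 44.0
```

Call:
apply_moves:
  deltas: [255,0,-11,0,0,255,0,-22,0,0,255,0,-33,0,0,255,0,-44,0,0,255,0,-55,0,0,255,0,-66,0,0,255,0,-77,0,0,255,0,-88,0,0,255,0,-99,0,0,255,0,-110,0,0]

```text
t: 45.2
tool_pos: [462.3, -1.3, 65.4]
tcp_rot: [0.141, -3.138, -0.001]
force: [-0.6, 4.1, 5.3]
grip_width: 44.1
```

```bash
python3 -c "
from h import *
b=np.array([504.4,98]);c,s=np.cos(.0886),np.sin(.0886)
p=(-51,-120); t=b+[c*p[0]-s*p[1],s*p[0]+c*p[1]]
plan(t[0],t[1],65.8,1.659)"
```

```text
t 45.2 at [462.3  -1.3  65.4] psi 1.66 F [-0.6  4.1  5.3] w 44.1 q6 -1.74  -> d [  0.3 -24.9  -0.4] spin 0.001
```

Call:
apply_moves:
  deltas: [255,0,-10,0,0,255,0,-18,0,0,255,0,-23,0,0,255,0,-24,0,0,255,0,-24,0,0]

```text
t: 45.7
tool_pos: [464.4, -25.2, 65.4]
tcp_rot: [0.14, -3.138, 0.0]
force: [0.2, 3.1, 4.9]
grip_width: 43.9
```

```bash
python3 -c "
from h import *
plan(545.2,-189.7,80,.092);snap('wrist','w29')"
```

```text
t 45.7 at [464.4 -25.2  65.4] psi 1.66 F [0.2 3.1 4.9] w 43.9 q6 -1.79  -> d [ -65.9 -171.   -14.6] spin 1.568
```

View pics/w29.png

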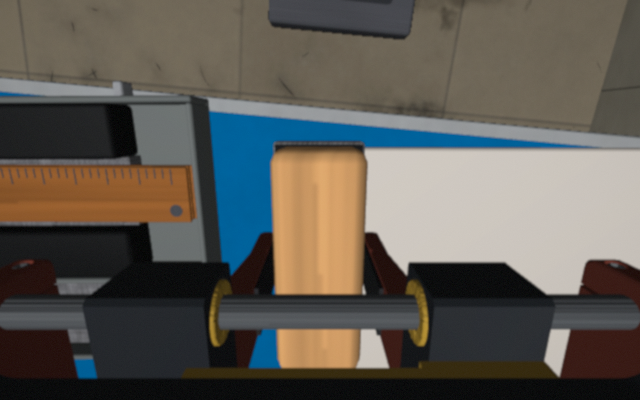

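Call:
apply_moves:
  deltas: [255,0,0,-10,0,255,0,0,-30,0,255,0,0,-55,0,255,-7,-17,-65,0.13,255,-14,-36,-65,0.26,255,-21,-55,-65,0.39,255,-29,-75,-65,0.53,255,-36,-94,-65,0.66,255,-43,-113,-65,0.8,255,-50,-132,-65,0.93]

```text
t: 46.75
tool_pos: [525.5, -153.0, 129.4]
tcp_rot: [-1.289, -2.862, 0.003]
force: [-0.3, 0.2, -1.4]
grip_width: 44.0
```

```bash
python3 -c "
from h import *
plan(545.2,-189.7,128,.092)"
```

```text
t 46.75 at [ 525.5 -153.   129.4] psi 0.724 F [-0.3  0.2 -1.4] w 44.0 q6 -1.07  -> d [-40.6  -9.6   1.3] spin 0.632
```

Call:
apply_moves:
  deltas: [255,-10,-2,0,0.13,255,-20,-4,0,0.27,255,-29,-6,0,0.41,255,-36,-8,0,0.54,255,-38,-9,0,0.63,255,-38,-9,0,0.63,255,-38,-9,0,0.63]

```text
t: 47.45
tool_pos: [544.3, -186.0, 129.7]
tcp_rot: [-2.103, -2.331, 0.002]
force: [-0.7, -0.1, -1.5]
grip_width: 43.7
```

```bash
python3 -c "
from h import *
plan(545.2,-189.7,80,.092)"
```

```text
t 47.45 at [ 544.3 -186.   129.7] psi 0.103 F [-0.7 -0.1 -1.5] w 43.7 q6 -0.49  -> d [-3.8  0.6 49.7] spin 0.011
```

Call:
apply_moves:
  deltas: [255,-3.5,0.5,20,0.01,255,-3.5,0.5,45,0.01,255,-3.5,0.5,62,0.01,255,-3.5,0.5,66,0.01,255,-3.5,0.5,66,0.01,255,-3.5,0.5,66,0.01]

```text
t: 48.05
tool_pos: [546.5, -189.1, 65.6]
tcp_rot: [2.116, 2.32, 0.001]
force: [0.5, 0.2, -1.3]
grip_width: 43.9
```

```bash
python3 -c "
from h import *
plan(545.2,-189.7,36.8,.092)
snap('wrist','w30');im,K,E=snap('top');crop(im,350,490,150,270,5,'t30')
im2,_,_=snap('side'); crop(im2,250,420,200,380,3.3,'s30')"
```

```text
t 48.05 at [ 546.5 -189.1   65.6] psi 0.092 F [ 0.5  0.2 -1.3] w 43.9 q6 -0.48  -> d [-0.5 -1.4 28.8] spin -0.0
```

View pics/w30.png

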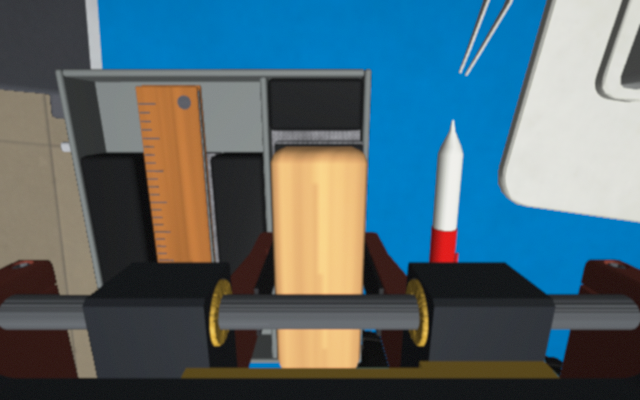

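View pics/s30.png

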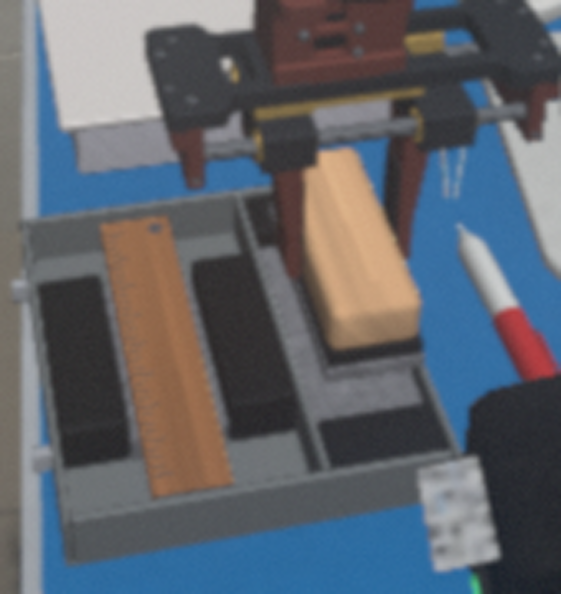

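Call:
apply_moves:
  deltas: [255,-0.5,-1.3,4,0,255,-0.5,-1.3,9,0,255,-0.5,-1.3,14,0,255,-0.5,-1.3,18,0,255,-0.5,-1.3,22,0,255,-0.5,-1.3,22,0]

```text
t: 48.8
tool_pos: [544.3, -189.3, 41.3]
tcp_rot: [-2.117, -2.319, 0.001]
force: [0.1, -1.2, -0.3]
grip_width: 44.0
```

```bash
python3 -c "
from h import *
plan(545.2,-189.7,36.8,.092)
snap('wrist','w31')"
```

```text
t 48.8 at [ 544.3 -189.3   41.3] psi 0.091 F [ 0.1 -1.2 -0.3] w 44.0 q6 -0.48  -> d [-0.5  0.8  4.5] spin -0.001
```

View pics/w31.png

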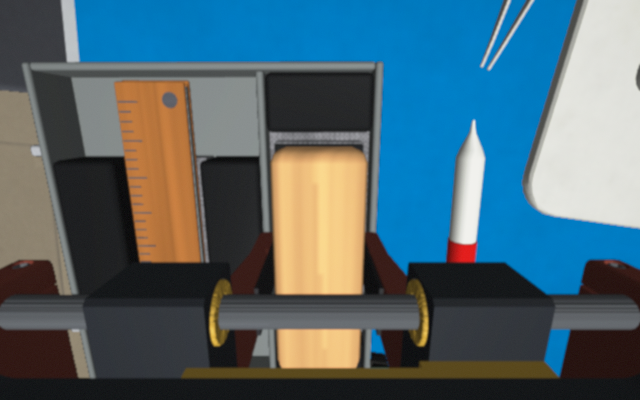

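In the bay with no contact force. I'll go down the last few mm and release.

Call:
apply_moves:
  deltas: [255,0,0.5,2,0,255,0,0.5,4,0,255,0,0.5,5,0,255,0,0.5,5.5,0,255,0,0.5,5.5,0,60,0,0.5,5.5,0,60,0,0.5,5.5,0,60,0,0.5,5.5,0]

```text
t: 49.65
tool_pos: [545.4, -189.5, 37.1]
tcp_rot: [2.118, 2.32, 0.0]
force: [-0.1, -0.5, 0.3]
grip_width: 64.5
```

Call:
apply_moves:
  deltas: [60,0,0,-10,0,60,0,0,-30,0,60,0,0,-60,0,60,0,0,-100,0,60,50,-10,-130,0,60,100,-20,-150,0,60,150,-30,-150,0,60,200,-40,-150,0,60,240,-40,-150,0,60,240,-40,-150,0]

```text
t: 50.65
tool_pos: [482.8, 50.5, 188.5]
tcp_rot: [2.111, 2.326, 0.005]
force: [0.2, -0.4, 0.5]
grip_width: 67.2
```

```bash
python3 -c "
from h import *
plan()
im,K,E=snap('top');crop(im,350,490,150,270,5,'t32');cv2.imwrite('pics/top32.png',im)
im2,_,_=snap('side'); crop(im2,250,420,200,380,3.3,'s32')"
```

```text
t 50.65 at [482.8  50.5 188.5] psi 0.097 F [ 0.2 -0.4  0.5] w 67.2 q6 -0.06  -> d [0. 0. 0.] spin 0
```

View pics/t32.png

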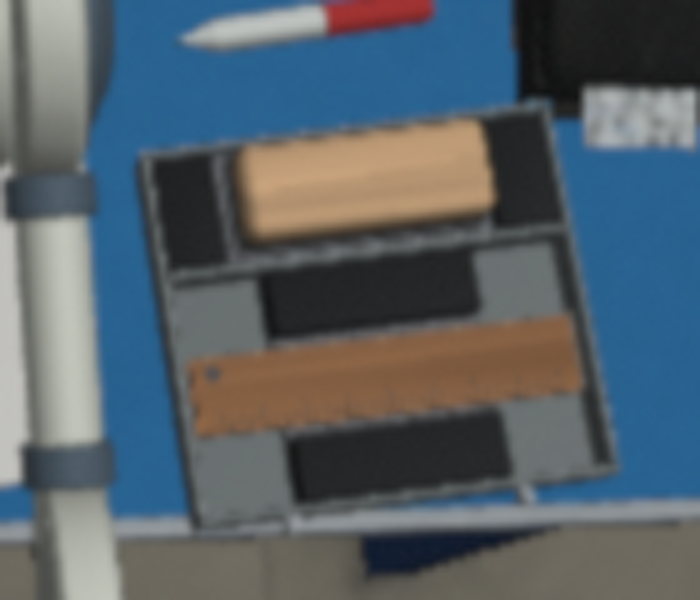

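View pics/s32.png

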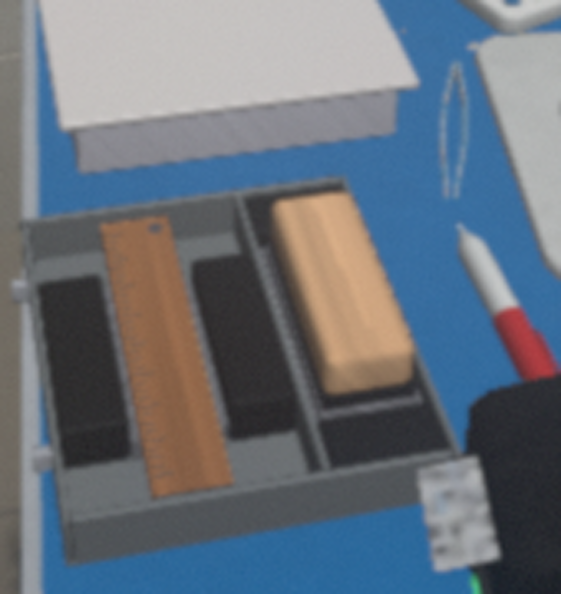

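View pics/top32.png

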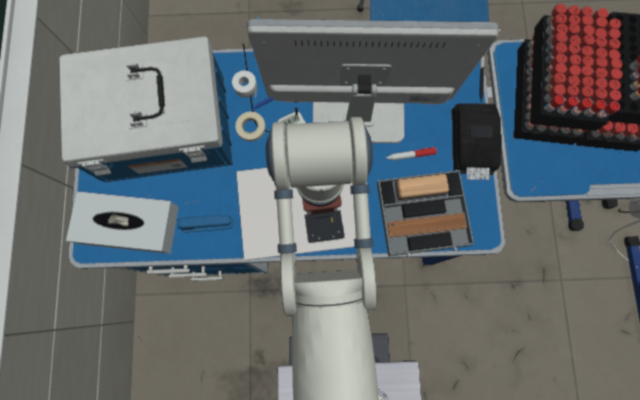

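```bash
python3 -c "
from h import *
print(robot.close_job())"
```

```text
the job is handed in; nothing more can be done
None
```

The job is done and handed in at about 51 s of the 210 s allowed; the hand-in gives no verdict.

- **Rulers and stencil:** All four were there. I slid each one about 60 mm out over the right end of the board with a fingertip at 5–8 N. I gripped the part that stuck out, lifted it there and laid it in the ruler well. The first was set down on the bed; the other three dropped about 6–7 mm from loosened fingers onto the stack.
- **Wiping:** Once the board was bare I held the duster with its length across the board. I wiped the far half and then the near half, each from left to right, at about 4–5 N measured on the tool. With the duster's weight that is roughly 5–6.5 N on the glass. Wrist pictures at the stroke ends showed the felt flush with the board's edges or just past them.
- **Duster:** It is back in its bay, felt down.

**Last checks:** The top and side pictures show four in the well, one on another. They look flat and are within about 2 mm of the middle line. The duster is seated, and the marker, tweezers and stapler look unmoved. The arm was clear of everything, with no force on the tool. I could see only the top ruler of the finished stack, and no check failed or disagreed.

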